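Shut the drain valve and load the support balls

ROBOT

A 6-joint arm with a two-finger parallel gripper is mounted at the origin on the work surface. World frame = base frame: x ahead of the robot, y to its left, z up, the work surface at z = 0. Lengths are in m, angles in degrees, forces in N, time in s.
With the tool pointing down it reaches from about 0.2 to 0.875 m from the base axis. Payload 3.4 kg.
Tool frame: the origin (TCP) lies on the mounting face of the last link; the fingertips stand 199 mm ahead of it and the grasp point (between the pads) lies 180 mm ahead of it (robot.tip_reach is the distance from the TCP to the fingertips, in m); z points along the fingers, y is the direction in which the jaws open and shut (so a half turn about z gives the same grasp; the last joint's range is limited). The gripper opens to 94 mm and grips with 3 to 60 N. Pads are 16 mm wide; open, the fingers measure 119 mm over their backs; the gripper's body (75 mm by 177 mm) begins 78 mm behind the grasp point.
Start: joints at [62.624, 15.808, 86.224, -0, 77.962, -6.933], TCP at [0.201, 0.539, 0.405] pointing down, gripper open.
Joint ranges: [-165.64, 165.64], [-43.16, 119.46], [12.63, 154.43], [-67.54, 247.53], [6.08, 155.33], [-154.97, 154.97]. Speed limits (degrees/s): [147.25, 147.25, 180, 180, 180, 180].

INTERFACE

Orientations are given as a 3x3 rotation matrix whose columns are the frame's x, y, z axes.
In Python, from rig import robot gives the robot as it stands.
- The arm moves only by the tool arm_command, never from a script. Its arguments are lists of equal length, an entry for each row: "delta_pos": the shift along the world's x, y, z in mm, a list of three; "twist": the turn about the world's z in rad; "claw": the closure in counts, from 0 (fully open) to 255 (shut). A call has 1 to 10 rows; each row is the pose to reach, as a shift and turn from the pose measured when the call began; what a row does not reach only later rows make up. A row lasts 1/10 s, in which the tool goes at most 50 mm and 8.59 degrees, less where a joint would pass 70% of its speed; a pose out of reach is approached as far as the arm can. A call with a gripper value outside its range is refused whole. The fingers move at their own pace and stop on an object; the grip force is fixed at half the most. Time passes only in rows, so rows that repeat a pose let the fingers close. It gives the time, the measured TCP pose, the force and the opening at its end, in the units of the state.
- robot.read_state(): the state, without advancing time (a new reading comes with each control period).
- robot.read_camera(name): name is "scene" or "top"; returns (picture, depth): 384x512x3 uint8, red, green, blue; 384x512 float32, m along the optical axis (not along the pixel's ray), 0 where there is no reading.
- robot.camera_model(name): a dict with "fx", "fy", "cx", "cy" (pixels), "k1" (the pictures are not rectified: a ray, as slopes to the right and down, at radius r is drawn at 1 + k1 r^2 times it, then the intrinsics apply), "R" (3x3) and "t" (3): a world point X has camera coordinates R X + t. Camera axes: x right, y down, z forward; pixel columns grow to the right and rows downward; lengths in m; the calibration is good to about 2 mm. A picture is of the moment at which its call begins. camera_model takes no time and is no camera call.
- robot.finish_job(): hands the job in, once; it reports no verdict.
The state is a dict: "t": time; "joints": joint angles; "joint_vel": joint speeds; "joint_torque": joint torques, N m; "ee_pos": TCP position; "eef_rot": TCP orientation; "contact_force": force on the tool from outside, world axes, zero at the start; "torque": the same for the moment, N m; "opening": opening from 0.0 (shut) to 1.0 (fully open).
Only numpy, scipy, OpenCV 4.12 (cv2) and the standard library are available. Lean on these libraries where they do the work, as an engineer would, in place of code of your own. Each camera call takes 0.05 s, during which the arm holds its last target. There are 200 camera calls.

TASK

Get the small glass column ready for packing: first shut its drain valve by turning the brass nut clockwise with the ring wrench (never with the fingers), lifting and reseating the wrench between the two blue guards, until the red pointer is fully home against its stop pin over the green mark. Then lay the wrench back flat on its blue mat, tip all six ceramic balls from the scoop into the column, and stand the empty scoop upright on its grey pad again. Leave the other lab ware where it stands.

Things in the scene. Friction and masses are not known exactly. Their poses are not given: they have to be found in the camera images.
- skid: white base plate, 160 (x) by 310 (y) by 12 mm, fixed; carries a drain valve at its own (x 0, y -75 mm) and a glass column at (0, +85 mm); origin at the underside near the middle, z up. The valve has a white dial, 108 mm across, top 56 mm above the bench, with a green mark and a small stop pin at the shut position; the nut sits above. Fixed ware up to 200 mm high stands beyond x 0.75 m
- guards (a point): point midway between two upright blue guard plates, 68 mm from the nut's axis along the skid's -y, 105 mm above the bench, level with their tops; axes as the skid's. Plates 10 mm thick lie radially 55 to 81 mm from the nut's axis, at 61.6 degrees either side of the skid's -y direction: the wrench's handle swings about 48 degrees either side of -y between them, nothing else hinders it
- nut_seat (a point): on the axis of the brass hexagon nut, where the seated wrench's underside rests, 64 mm above the bench; turns with it; z up, x along the red pointer (reach 52 mm) and square to a flat. 46 mm across flats; hexagon 18 mm high, then a 7 mm lead-in cone: lift 26 mm to clear. The wrench fits when its handle is a multiple of 60 degrees from this x, within 8 degrees and about 2 mm
- valve_nut (a joint): turn of the nut in rad, growing clockwise seen from above; 2.4 is fully shut against a hard stop, the pointer over the green mark by the stop pin; it starts between 0.15 and 0.75. It stays where it is left and takes about 0.4 N m to turn
- wrench: steel ring wrench, 193 mm long, 0.3 kg; origin on the ring's axis at the underside, z up when flat, x along the handle. Ring 22 mm high, 74 mm over corners, hexagon bore 50 mm across flats (flats square to the handle; 10 degrees of play each way on the nut). Bar handle 24 mm high, underside level with the ring's, 16 mm wide; black grip 88 to 160 mm from the origin, 18 mm wide
- wrench_grip (a point): place to grip on the wrench's black grip, near its balance point, 108 mm from the ring's axis, 12 mm above the underside; axes as the wrench's
- wrench_mat: flat blue mat, 250 (x) by 150 (y) by 3 mm, fixed; origin at the middle of its underside
- scoop: aluminium scoop holding the balls, 148 mm long, 72 wide, walls 44 high, 0.2 kg empty; origin under its flat floor, z up. It pours over its -x end: there the floor rises as a 35 degree ramp to the lip, 85 mm along -x from the origin and 34 mm up. Black upright handle at its +x end. Tipped 60 degrees forward it empties
- scoop_handle (a point): place to grip on the scoop's upright black handle: 51 mm from the scoop's origin along +x, 88 mm above the underside; handle 24 mm in x, 16 mm in y, its top 104 mm above the underside; axes as the scoop's
- scoop_pad: flat grey pad, 200 (x) by 150 (y) by 3 mm, fixed; origin at the middle of its underside
- column_mouth (a point): centre of the open top of the glass column, 120 mm above the bench; the rim is 132 mm across, 124 mm inside
- column_floor (a point): centre of the column's inner floor, 18 mm above the bench, 92 mm across inside; the wall is straight for 64 mm, then flares to the rim
- ball0_center (a point): white ceramic ball, 24 mm across, 17 g; this point is its centre (at the start it lies in the scoop)
- ball1_center (a point): white ceramic ball, 24 mm across, 17 g; this point is its centre (at the start it lies in the scoop)
- ball2_center (a point): white ceramic ball, 24 mm across, 17 g; this point is its centre (at the start it lies in the scoop)
- ball3_center (a point): white ceramic ball, 24 mm across, 17 g; this point is its centre (at the start it lies in the scoop)
- ball4_center (a point): white ceramic ball, 24 mm across, 17 g; this point is its centre (at the start it lies in the scoop)
- ball5_center (a point): white ceramic ball, 24 mm across, 17 g; this point is its centre (at the start it lies in the scoop)
- beaker: glass beaker, 90 mm across, 110 mm high, not to be disturbed; origin under its middle
- jar: low amber jar with a white cap, 56 mm across, 60 mm high, not to be disturbed; origin under its middle
- stopper: black rubber stopper, 48 mm across, 38 mm high, not to be disturbed; origin under its middle
- spatula: blue-handled spatula, 170 mm long, lying flat, not to be disturbed

How it is judged (in metres and radians):
On the way, in this order (a step that is already met when the one before it is completed fails the run):
1. the wrench is seated on the nut, the valve still open (horizontal distance between wrench and nut_seat below 0.006 m and z of wrench in the frame of nut_seat below 0.01 m and value of joint valve_nut below 1.2 rad), for 0.1 s.
2. the valve is shut with the wrench on the nut (value of joint valve_nut above 2.26 rad and horizontal distance between wrench and nut_seat below 0.01 m and z of wrench in the frame of nut_seat below 0.012 m), for 0.1 s.
3. the wrench lies flat on its mat, let go (x of wrench in the frame of wrench_mat between -0.125 and 0.125 m and y of wrench in the frame of wrench_mat between -0.075 and 0.075 m and x of wrench_grip in the frame of wrench_mat between -0.125 and 0.125 m and y of wrench_grip in the frame of wrench_mat between -0.075 and 0.075 m and height (world z) of wrench below 0.01 m and height (world z) of wrench_grip below 0.024 m and contact force between the fingers and wrench below 0.2 N), for 0.2 s.
4. all six balls are in the column (horizontal distance between each of ball0_center, ball1_center, ball2_center, ball3_center, ball4_center, ball5_center and column_floor below 0.05 m and z of each of ball0_center, ball1_center, ball2_center, ball3_center, ball4_center, ball5_center in the frame of column_floor below 0.085 m), for 0.2 s.
At the end, for the whole second after the job is handed in: Nut within 0.14 rad of its stop; wrench flat on its mat (ring centre and grip over it); six balls in the column, under 85 mm above its floor; scoop upright within 0.12 rad on its pad (origin within 70 mm along, 60 mm across of its centre); all released and at rest (all of step 3 and all of step 4 and value of joint valve_nut above 2.26 rad and x of scoop in the frame of scoop_pad between -0.07 and 0.07 m and y of scoop in the frame of scoop_pad between -0.06 and 0.06 m and angle between scoop's own z axis and vertical below 0.12 rad and height (world z) of scoop below 0.01 m and contact force between the fingers and scoop below 0.2 N and linear speed of each of scoop, wrench below 0.02 m/s); the robot touches nothing.
It fails at once if the robot turns or presses the nut itself (contact force between the arm and valve_nut above 1 N).
It fails at once if the fingers turn or press the nut themselves (contact force between the fingers and valve_nut above 1 N).
It fails at once if other lab ware is pushed more than 30 mm or tipped (distance of any of beaker, jar, stopper, spatula from where it was at the start of the episode above 0.03 m or angle between any of beaker, jar, stopper, spatula's own z axis and vertical above 0.5 rad).
It also fails if it takes over 72 s, if anything falls off the work surface, if the arm or the gripper's body presses on something with over 40 N, if the wrist force passes 120 N, or if a joint passes its speed limit or range.

## Working session

There is one attempt and no reset: what is moved stays moved. The work goes in short steps, Python scripts to look and compute and a tool call to move; the robot and the scene stay as the last step left them, time stands still between calls to the robot, and variables do not carry over. Pictures are saved under pics/ and viewed, about 8 in all and at most 12, crops included, and the job is handed in when it is done.

Besides the shell and the picture viewer there is one more tool, called after "Request:" in YAML: its name, and indented under it one key for each argument. arm_command: Moves the arm, as the interface text tells. Its arguments: {"type":"object","properties":{"delta_pos":{"type":"array"},"twist":{"type":"array"},"claw":{"type":"array"}},"required":["delta_pos","twist","claw"]}

```bash
ls; mkdir -p pics
cat > h.py <<'E'
import numpy as np, cv2
from rig import robot
def cam(n):
    im,d=robot.read_camera(n); return im,d
def p2w(n,u,v,d=None,z=None):
    m=robot.camera_model(n); x=(u-m['cx'])/m['fx']; y=(v-m['cy'])/m['fy']
    a,b=x,y
    for _ in range(20):
        r=a*a+b*b; a,b=x/(1+m['k1']*r),y/(1+m['k1']*r)
    R=np.array(m['R']); t=np.array(m['t']); ray=R.T@np.array([a,b,1]); c=-R.T@t
    return c+ray*d if z is None else c+ray*(z-c[2])/ray[2]
def w2p(n,X):
    m=robot.camera_model(n); c=np.array(m['R'])@np.array(X)+np.array(m['t']); a,b=c[:2]/c[2]; r=a*a+b*b
    return np.array([m['fx']*a*(1+m['k1']*r)+m['cx'],m['fy']*b*(1+m['k1']*r)+m['cy']])
def save(fn,im,box=None,s=1.5):
    if box: im=im[box[1]:box[3],box[0]:box[2]]
    cv2.imwrite('pics/'+fn,cv2.resize(im[:,:,::-1],None,fx=s,fy=s,interpolation=cv2.INTER_CUBIC))
E
python3 - <<'E'
from h import *
for n in ('top','scene'):
    im,d=cam(n); np.savez(n+'0.npz',im=im,d=d); save(n+'0.png',im)
    m=robot.camera_model(n); R=np.array(m['R']); print(n,(-R.T@np.array(m['t'])).round(3),R[2].round(2),m['fx'])
print(robot.read_state())
E
```

```text
pics
top [ 4.060e-01 -1.000e-03  1.031e+00] [ 0.14 -0.02 -0.99] 372.04557273964923
scene [ 0.905 -0.532  0.839] [-0.37  0.55 -0.75] 363.35390262000743
{'t': 0.1, 'joints': array([ 6.26242023e+01,  1.58425203e+01,  8.62841777e+01, -1.63099219e-04,
        7.79632050e+01, -6.93213882e+00]), 'joint_vel': array([-0.12949381, -0.13226507, -0.11674262,  0.03423839,  0.1087767 ,
       -0.00280815]), 'joint_torque': array([ 1.74061668e-03, -4.05456054e+01, -2.37779349e+01,  7.04267272e-02,
        2.99225491e-02, -3.96416408e-05]), 'ee_pos': array([0.20075752, 0.53862718, 0.40393207]), 'eef_rot': array([[-9.37016249e-01,  3.49285029e-01, -7.19040408e-04],
       [ 3.49285719e-01,  9.37015230e-01, -1.39465944e-03],
       [ 1.86618152e-04, -1.55796910e-03, -9.99998769e-01]]), 'contact_force': array([0.86027648, 0.48039161, 0.67311298]), 'torque': array([0.00374498, 0.03456729, 0.0395335 ]), 'opening': 1.003197094279271}
```

View pics/top0.png

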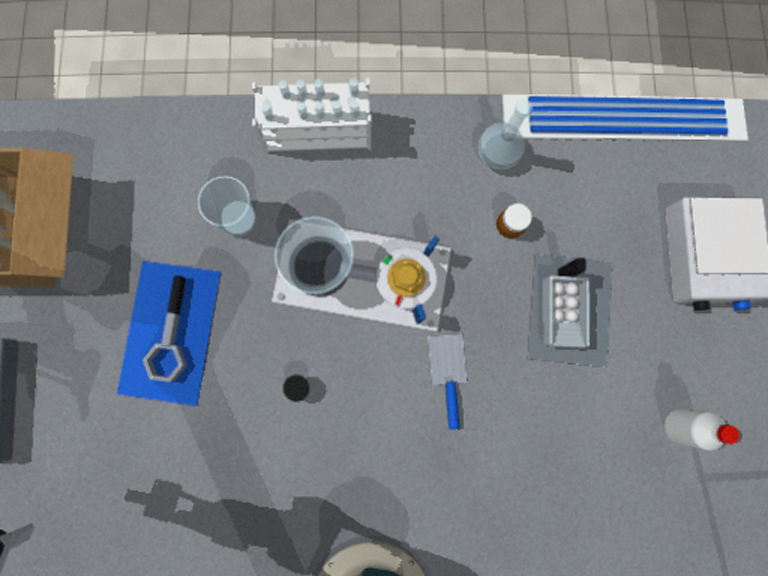

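View pics/scene0.png

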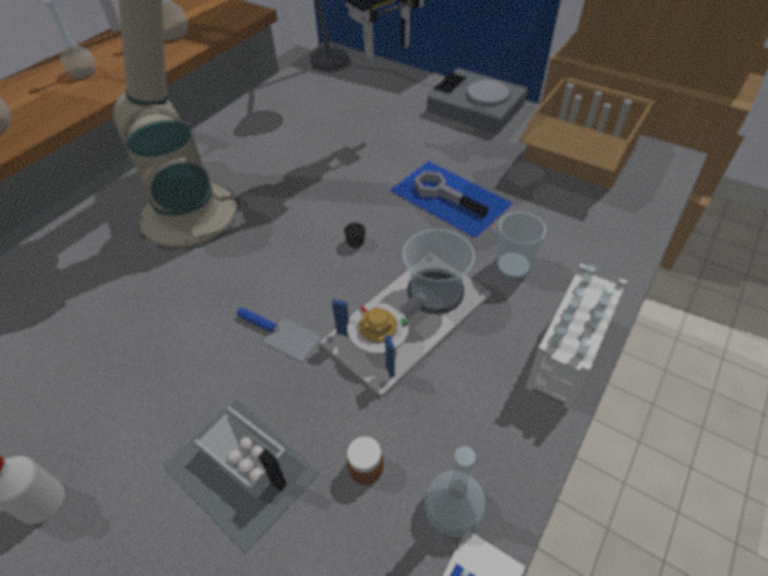

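The top view (up = +x, left = +y) shows the wrench at about (165,362)–(178,280), the nut at (407,278), the column at (316,258), and the scoop at (568,310) with its handle at the top. Enlarging the three places that matter.

Run:
```python
from h import *
im=np.load('top0.npz')['im']
a=cv2.resize(im[150:225,240:315],(375,375),interpolation=cv2.INTER_CUBIC)  # valve x5
b=cv2.resize(im[170:275,75:150],(268,375),interpolation=cv2.INTER_CUBIC) #3.571
c=cv2.resize(im[165:250,350:410],(265,375),interpolation=cv2.INTER_CUBIC)#4.41
save('crop1.png',np.hstack([a,b[:, :]]),s=1.2)
cc=im[135:205,175:245]; cc=cv2.resize(cc,(375,375),interpolation=cv2.INTER_CUBIC)#5.357
save('crop2.png',np.hstack([cc,c]),s=1.2)
```

```text
(no output)
```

View pics/crop1.png

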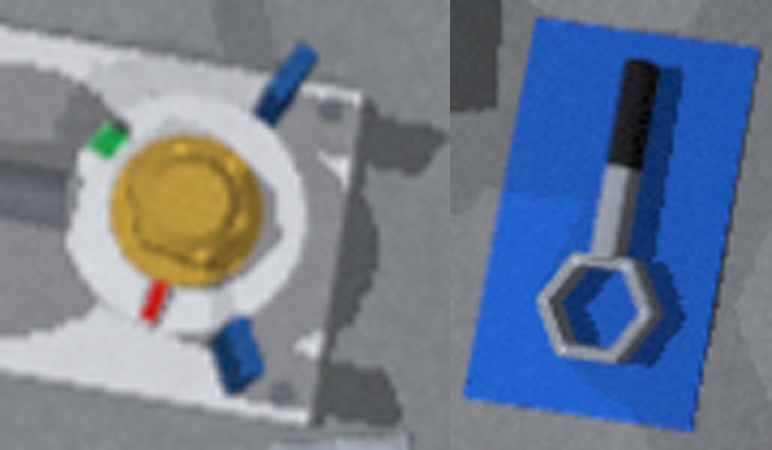

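View pics/crop2.png

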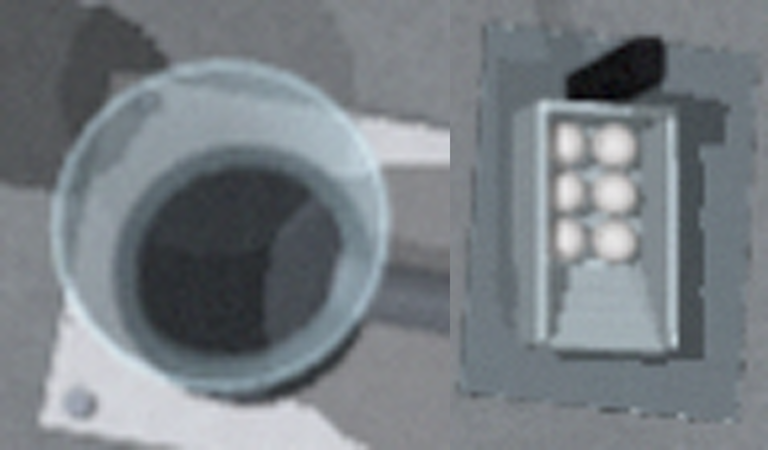

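The valve crop shows the nut's cone top at (190,200), the red pointer tip at (150,318), the green mark at (108,140), and guard outer ends at (308,50) and (240,390). The wrench ring is at (600,308) with its bar end at (642,65). In crop 2 the rim is centred near (220,225), the scoop walls run from x 535 to 678, and the handle top is near (648,60).

```bash
cat > m.py <<'E'
from h import *
f=np.load('top0.npz');im,d=f['im'],f['d']
V=lambda u,v,z:p2w('top',240+u/6,150+v/6,z=z)[:2]
W=lambda u,v,z:p2w('top',75+(u-450)/4.286,170+v/4.286,z=z)[:2]
C=lambda u,v,z:p2w('top',175+u/6.43,135+v/6.43,z=z)[:2]
S=lambda u,v,z:p2w('top',350+(u-450)/5.3,165+v/5.29,z=z)[:2]
ang=lambda v:np.degrees(np.arctan2(v[1],v[0]))
def cloud(u0,v0,u1,v1):
    v,u=np.mgrid[v0:v1,u0:u1]; k=d[v0:v1,u0:u1]>0
    return np.array([p2w('top',a,b,d=d[b,a]) for a,b in zip(u[k],v[k])]), np.array([im[b,a] for a,b in zip(u[k],v[k])]).astype(int)
if __name__=='__main__':
    print('dial',V(185,214,.056),'conetop',V(188,200,.089))
    # skid corners
    a,b=V(360,95,.012),V(310,422,.012); c=C(45,425,.012)
    print('skid corners',a,b,c,'len',np.linalg.norm(b-c),np.linalg.norm(a-b),'+y ang',ang(c-b),'x ang',ang(a-b))
    print('pointer tip',V(150,318,.06),'green',V(108,140,.056))
    print('guards',V(308,50,.105),V(265,118,.105),V(240,390,.09),V(228,325,.105))
    print('ring',W(600,308,.025),'bar end',W(642,65,.027),'mat corners',*[W(*q,.003) for q in((538,17),(760,46),(690,430),(465,397))])
    print('mouth',C(220,225,.12))
    print('scoop wall corners',*[S(*q,.044) for q in((537,103),(676,110),(675,348),(540,345))],'handle top',S(648,60,.104))
    print('pad',*[S(*q,.003) for q in((483,22),(765,52),(738,422),(460,390))])
    P,c=cloud(240,150,315,225)
    y=(c[:,0]>150)&(c[:,2]<90)&(c[:,1]>90); q=P[y]; print('nut n',y.sum(),'z',np.percentile(q[:,2],[5,50,95]),q[q[:,2]>.083].mean(0),(q[q[:,2]>.083].max(0)+q[q[:,2]>.083].min(0))/2)
    P,c=cloud(75,170,150,275); k=(P[:,2]>.015)&(P[:,2]<.04)
    q=P[k];print('wrench',q.mean(0),q.min(0),q.max(0))
    P,c=cloud(350,165,410,250); k=P[:,2]>.085; q=P[k];print('handle',k.sum(),q.mean(0),q.min(0),q.max(0))
    b,h=W(600,308,.025),W(642,65,.027); print('wrench ang',ang(h-b))
E
python3 m.py
```

```text
dial [ 0.56727286 -0.06801585] conetop [ 0.56788024 -0.06713395]
skid corners [ 0.63020292 -0.15413349] [ 0.47753208 -0.12655948] [0.53385182 0.17457534] len 0.3063561581406305 0.15514093613779326 +y ang 79.40663978035099 x ang -10.237868446664656
pointer tip [ 0.52058611 -0.05150212] green [ 0.60093816 -0.03437208]
guards [ 0.6294806  -0.11846809] [ 0.60008049 -0.09936897] [ 0.48596967 -0.08753807] [ 0.51199086 -0.08172619]
ring [0.42370038 0.3650628 ] bar end [0.57754362 0.34311884] mat corners [0.61437879 0.42158011] [0.59342415 0.27418957] [0.34664238 0.3129738 ] [0.36809382 0.45840722]
mouth [0.59772225 0.08932343]
scoop wall corners [ 0.57025892 -0.32949339] [ 0.56600754 -0.40227097] [ 0.44361105 -0.39402304] [ 0.44621207 -0.32439199] handle top [ 0.58101993 -0.36554811]
pad [ 0.62149708 -0.31616398] [ 0.60407904 -0.47046808] [ 0.40568577 -0.44208015] [ 0.42498664 -0.29409599]Traceback (most recent call last):
  File "m.py", line 22, in <module>
    P,c=cloud(240,150,315,225)
        ~~~~~^^^^^^^^^^^^^^^^^
  File "m.py", line 10, in cloud
    return np.array([p2w('top',a,b,d=d[b,a]) for a,b in zip(u[k],v[k])]), np.array([im[b,a] for a,b in zip(u[k],v[k])]).astype(int)
                     ~~~^^^^^^^^^^^^^^^^^^^^
  File "h.py", line 6, in p2w
    m=robot.camera_model(n); x=(u-m['cx'])/m['fx']; y=(v-m['cy'])/m['fy']
ValueError: time passes only in moves, steps and waits
```

```bash
sed -i 's/^def cam(n)/_M={}\ndef CM(n):\n    if n not in _M: _M[n]=robot.camera_model(n)\n    return _M[n]\ndef cam(n)/; s/m=robot.camera_model(n)/m=CM(n)/' h.py; sed -i '/_M\[n\]=/s/CM(n)$/robot.camera_model(n)/' h.py; python3 m.py | tail -5
python3 - <<'E'
from h import *
print(robot.read_state()['t'])
E
```

```text
pad [ 0.62149708 -0.31616398] [ 0.60407904 -0.47046808] [ 0.40568577 -0.44208015] [ 0.42498664 -0.29409599]
nut n 366 z [0.06259826 0.08345118 0.09113922] [ 0.56913487 -0.06389517  0.08823133] [ 0.56963617 -0.06665201  0.08963295]
wrench [0.47767114 0.36188328 0.02519927] [0.3912455  0.33364401 0.01522238] [0.58143268 0.40710764 0.03214767]
handle 81 [ 0.57977551 -0.36105485  0.10297185] [ 0.56813824 -0.37002787  0.08628441] [ 0.59262245 -0.35450209  0.11021956]
wrench ang -8.117819763783086
0.1
```

Request:
arm_command:
  delta_pos:
    - [33,-19,0]
    - [66,-38,0]
    - [99,-56,-10]
    - [132,-75,-20]
    - [165,-94,-40]
    - [198,-113,-60]
    - [240,-137,-80]
    - [280,-160,-100]
    - [310,-177,-120]
    - [330,-188,-140]
  twist: [0.03,0.06,0.09,0.12,0.15,0.18,0.2,0.216,0.216,0.216]
  claw: [0,0,0,0,0,0,0,100,130,130]

```text
t: 1.1
ee_pos: [0.5331, 0.3488, 0.2625]
eef_rot: [[-0.99, 0.142, -0.0], [0.142, 0.99, -0.002], [-0.0, -0.002, -1.0]]
contact_force: [-1.3, -0.3, -0.4]
opening: 0.781
```

Request:
arm_command:
  delta_pos:
    - [-2,1,-20]
    - [-2,1,-40]
    - [-2,1,-57]
    - [-2,1,-58]
    - [-2,1,-58]
    - [-2,1,-58]
    - [-2,1,-58]
    - [-2,1,-58]
    - [-2,1,-58]
    - [-2,1,-58]
  twist: [0,0,0,0,0,0,0,0,0,0]
  claw: [130,130,130,130,255,255,255,255,255,255]

```text
t: 2.1
ee_pos: [0.5311, 0.35, 0.2048]
eef_rot: [[-0.99, 0.142, 0.0], [0.142, 0.99, -0.002], [-0.001, -0.002, -1.0]]
contact_force: [-0.7, 1.2, 0.6]
opening: 0.19
```

Request:
arm_command:
  delta_pos:
    - [0,0,30]
    - [0,0,70]
    - [0,0,110]
    - [0,-15,140]
    - [5,-50,150]
    - [10,-95,150]
    - [15,-140,150]
    - [20,-185,150]
    - [25,-230,150]
    - [30,-275,150]
  twist: [0,0,0,0,-0.1,-0.2,-0.33,-0.46,-0.59,-0.72]
  claw: [255,255,255,255,255,255,255,255,255,255]

```text
t: 3.1
ee_pos: [0.5605, 0.0731, 0.3542]
eef_rot: [[-0.646, 0.763, -0.003], [0.763, 0.646, -0.002], [0.0, -0.003, -1.0]]
contact_force: [0.1, 0.5, -3.1]
opening: 0.189
```

Request:
arm_command:
  delta_pos:
    - [5,-40,0]
    - [8,-80,0]
    - [12,-120,0]
    - [17,-160,0]
    - [22,-195,0]
    - [26,-225,0]
    - [28,-244,0]
    - [28,-246,0]
    - [28,-246,0]
    - [28,-246,0]
  twist: [-0.1,-0.2,-0.3,-0.4,-0.5,-0.517,-0.517,-0.517,-0.517,-0.517]
  claw: [255,255,255,255,255,255,255,255,255,255]

```text
t: 4.1
ee_pos: [0.5882, -0.1715, 0.354]
eef_rot: [[-0.186, 0.983, -0.004], [0.983, 0.186, 0.001], [0.002, -0.004, -1.0]]
contact_force: [0.7, -0.6, -3.2]
opening: 0.189
```

Run:
```python
from h import *
s=robot.read_state(); print(s['t'],s['ee_pos'],s['eef_rot'],s['opening'])
for n,X in (('top',[.568,-.067,.15]),('scene',[.568,-.067,.12])):
    im,d=cam(n); np.savez(n+'1.npz',im=im,d=d); u,v=w2p(n,X).astype(int); print(n,u,v)
    globals()[n]=cv2.resize(im[v-45:v+45,u-45:u+45],(400,400),interpolation=cv2.INTER_CUBIC)
save('seat1.png',np.hstack([top,scene]),s=1)
```

```text
4.1 [ 0.58816761 -0.1715352   0.35402563] [[-1.85996011e-01  9.82541982e-01 -4.09108739e-03]
 [ 9.82549245e-01  1.86000813e-01  8.23194689e-04]
 [ 1.56976892e-03 -3.86658390e-03 -9.99991293e-01]] 0.18941152305483258
top 272 178
scene 250 202
```

View pics/seat1.png

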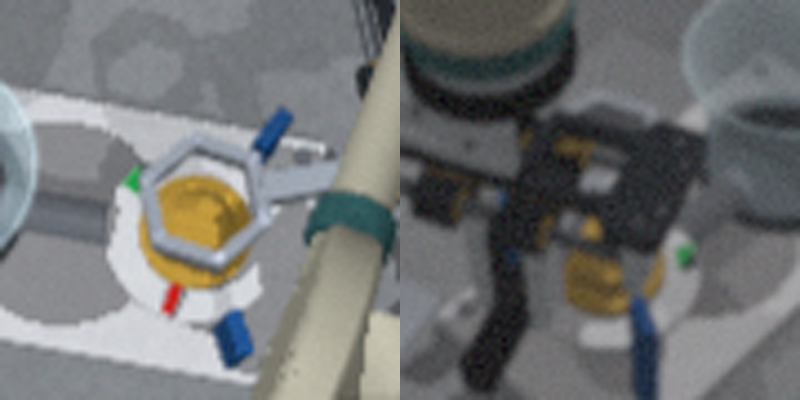

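The top crop (left) shows the ring's top face centred near (208,199), with the cone and nut around (197,230) below it and the red pointer tip at (170,305).

Run:
```python
from h import *
P=lambda u,v,z:p2w('top',227+u/4.444,133+v/4.444,z=z)
for q in((208,197),(208,200)): print(P(*q,.174))
f=np.load('top1.npz');im,d=f['im'],f['d']
pts=[];
for v in range(155,200):
  for u in range(250,300):
    X=p2w('top',u,v,d=d[v,u])
    if .163<X[2]<.190: pts.append(X)
pts=np.array(pts); print(len(pts),np.median(pts[:,2]))
c=im.astype(int)
# ring outline: min enclosing circle using points near ring
q=pts[np.linalg.norm(pts[:,:2]-[.568,-.0654],axis=1)<.042][:,:2].astype(np.float32)
print(cv2.minEnclosingCircle(q))
h=pts[(np.linalg.norm(pts[:,:2]-[.568,-.0654],axis=1)>.046)]; print('handle pts',len(h),h.mean(0), np.degrees(np.arctan2(h.mean(0)[1]+.0654,h.mean(0)[0]-.568)))
# expected nut and pointer positions in crop
for nm,X in(('nuttop',[.568,-.067,.089]),('ptr',[.568+.052*np.cos(np.radians(161)),-.067+.052*np.sin(np.radians(161)),.058])): print(nm,(w2p('top',X)-[227,133])*4.444)
```

```text
[ 0.56749645 -0.06719929  0.174     ]
[ 0.56588824 -0.06716638  0.174     ]
416 0.1749200738100632
((0.56888347864151, -0.06786531209945679), 0.03937592729926109)
handle pts 56 [ 0.57783393 -0.11890829  0.1763764 ] -79.58619884530535
nuttop [196.78207737 223.47926216]
ptr [166.33799731 314.44023578]
```

Request:
arm_command:
  delta_pos:
    - [0,0,-20]
    - [0,0,-40]
    - [0,0,-55]
    - [0,0,-62]
    - [0,0,-68]
    - [0,0,-74]
    - [0,0,-80]
    - [0,0,-84]
    - [0,0,-87]
    - [0,0,-88]
  twist: [0,0,0,0,0,0,0,0,0,0]
  claw: [255,255,255,255,255,255,255,255,255,255]

```text
t: 5.2
ee_pos: [0.5888, -0.1719, 0.2666]
eef_rot: [[-0.186, 0.983, -0.001], [0.983, 0.186, -0.001], [-0.001, -0.002, -1.0]]
contact_force: [2.6, -2.5, 0.6]
opening: 0.188
```

Request:
arm_command:
  delta_pos:
    - [-12.4,-1.6,0]
    - [-24.9,-1.8,0]
    - [-37.4,-0.5,0]
    - [-49.6,2.3,0]
    - [-61.4,6.4,0]
    - [-72.6,11.9,0]
    - [-83.2,18.6,0]
    - [-92.8,26.5,0]
    - [-101.5,35.5,0]
    - [-109.1,45.5,0]
  twist: [-0.116,-0.233,-0.349,-0.466,-0.582,-0.698,-0.815,-0.931,-1.048,-1.164]
  claw: [255,255,255,255,255,255,255,255,255,255]

```text
t: 6.2
ee_pos: [0.4788, -0.1259, 0.2663]
eef_rot: [[0.832, 0.555, -0.003], [0.555, -0.832, 0.002], [-0.001, -0.003, -1.0]]
contact_force: [-0.6, 0.1, -2.1]
opening: 0.187
```

Request:
arm_command:
  delta_pos:
    - [0,0,0]
    - [0,0,0]
  twist: [0,0]
  claw: [255,255]

```text
t: 6.4
ee_pos: [0.4788, -0.126, 0.2662]
eef_rot: [[0.83, 0.558, -0.003], [0.558, -0.83, 0.002], [-0.002, -0.003, -1.0]]
contact_force: [0.5, -1.5, -2.3]
opening: 0.188
```

```bash
cat > ptr.py <<'E'
from h import *
im,d=cam('top'); c=im.astype(int); np.savez('topL.npz',im=im,d=d)
def col(m):
    v,u=np.nonzero(m); k=(u>235)&(u<320)&(v>140)&(v<230); return u[k],v[k]
N=np.array([.568,-.067])
for nm,m in(('red',(c[...,0]>140)&(c[...,1]<70)&(c[...,2]<70)),('green',(c[...,1]>110)&(c[...,0]<80)&(c[...,2]<110))):
    u,v=col(m)
    if len(u): X=p2w('top',u.mean(),v.mean(),z=.058)[:2]-N; print(nm,len(u),np.degrees(np.arctan2(X[1],X[0])),np.hypot(*X))
E
python3 ptr.py
python3 - <<'E'
from h import *
im=np.load('top0.npz')['im'];
class R: pass
import ptr
E
```

```text
red 11 159.01286094048814 0.041228310065400064
green 15 45.254602953740175 0.047519113262481205
red 11 159.01286094048814 0.041228310065400064
green 16 45.045566079401375 0.04782623622947432
```

Run:
```python
from h import *
f=np.load('topL.npz');im,d=f['im'],f['d']
a=cv2.resize(im[130:240,220:330],(440,440),interpolation=cv2.INTER_CUBIC)
im2,d2=cam('scene'); np.savez('sceneL.npz',im=im2,d=d2)
b=cv2.resize(im2[160:270,180:270],(360,440),interpolation=cv2.INTER_CUBIC)
save('chk2.png',np.hstack([a,b]),s=1)
```

```text
(no output)
```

View pics/chk2.png

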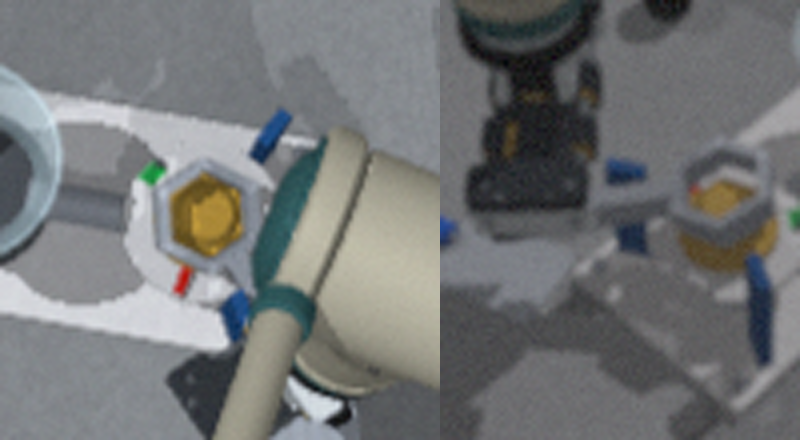

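The nut did not turn: pointer still at about 159°, and in the right view the ring is perched above the hexagon. Measuring the ring's height and offset.

```bash
cat > ring.py <<'E'
from h import *
import sys
def ring(fn,zlo,zhi,C=(.568,-.067)):
    f=np.load(fn);im,d=f['im'].astype(int),f['d']; P=[]
    for v in range(150,215):
        for u in range(235,315):
            if d[v,u]<=0: continue
            r,g,b=im[v,u]
            if abs(r-b)>35: continue
            X=p2w('top',u,v,d=d[v,u])
            if zlo<X[2]<zhi and np.hypot(X[0]-C[0],X[1]-C[1])<.045: P.append(X)
    P=np.array(P); print(fn,len(P),'z',np.percentile(P[:,2],[10,50,90]).round(4))
    print('  enclosing',cv2.minEnclosingCircle(P[:,:2].astype(np.float32)),'mean',P[:,:2].mean(0))
def nut(fn):
    f=np.load(fn);im,d=f['im'].astype(int),f['d']; P=[]
    for v in range(150,215):
        for u in range(235,315):
            r,g,b=im[v,u]
            if r>120 and b<90 and g>80:
                X=p2w('top',u,v,d=d[v,u])
                if X[2]>.084: P.append(X)
    P=np.array(P); print(fn,'nut',len(P),P.mean(0),cv2.minEnclosingCircle(P[:,:2].astype(np.float32)))
if __name__=='__main__':
    ring('top1.npz',.163,.19); ring('topL.npz',.075,.13); nut('top0.npz'); nut('topL.npz')
    s=robot.read_state(); y=s['eef_rot'][:,1]; print(s['ee_pos'],np.degrees(np.arctan2(y[1],y[0])))
E
python3 ring.py
```

```text
top1.npz 356 z [0.1709 0.1746 0.1767]
  enclosing ((0.5692821145057678, -0.07002394646406174), 0.041338980197906494) mean [ 0.56982037 -0.06955682]
topL.npz 341 z [0.0921 0.1053 0.1137]
  enclosing ((0.5632482171058655, -0.06778217107057571), 0.03993367403745651) mean [ 0.5636144  -0.06694596]
top0.npz nut 203 [ 0.56745591 -0.06526801  0.09760535] ((0.49965378642082214, -0.035094939172267914), 0.0998343676328659)
topL.npz nut 133 [ 0.56633324 -0.06833798  0.0890189 ] ((0.5659982562065125, -0.06522093713283539), 0.02368098497390747)
[ 0.47893362 -0.12609325  0.26612415] -56.198552000641314
```

```bash
cat > fit.py <<'E'
from h import *
from scipy.optimize import minimize
S=6
def proj(n,P): return np.array([w2p(n,p) for p in P])
def hexa(R,ang0,z): a=np.radians(ang0+60*np.arange(6)); return np.c_[R*np.cos(a),R*np.sin(a),np.full(6,z)]
def fillhull(m,pts,o,val=1):
    cv2.fillConvexPoly(m,cv2.convexHull(((pts-o+.5)*S).astype(np.float32)).astype(np.int32),val)
def box(u,v,h): return int(u-h),int(v-h),int(u+h),int(v+h)
def cost(mask,render): return -(np.minimum(mask,render).sum()/np.maximum(mask,render).sum())
def down(m): return cv2.resize(m.astype(np.float32),None,fx=1/S,fy=1/S,interpolation=cv2.INTER_AREA)
def fitxy(mask,o,rend,x0):
    f=lambda p:cost(mask,rend(p)); 
    g=[(f([x0[0]+a,x0[1]+b]),a,b) for a in np.arange(-.008,.0081,.002) for b in np.arange(-.008,.0081,.002)]
    k=min(g); r=minimize(f,[x0[0]+k[1],x0[1]+k[2]],method='Nelder-Mead',options=dict(initial_simplex=np.array([[0,0],[.0015,0],[0,.0015]])+[x0[0]+k[1],x0[1]+k[2]],xatol=1e-4,fatol=1e-4)); return r.x,-r.fun
def fitnut(fn,ptr=160,n='top'):
    f=np.load(fn);im=f['im'].astype(int); u,v=w2p(n,[.568,-.067,.08]); b=box(u,v,20); c=im[b[1]:b[3],b[0]:b[2]]
    mask=((c[...,0]-c[...,2]>45)&(c[...,1]-c[...,2]>25)).astype(np.float32); o=np.array(b[:2])
    def rend(p):
        Q=np.r_[hexa(.02656,ptr+30,.064),hexa(.02656,ptr+30,.082),hexa(.018,ptr,.089)]+[p[0],p[1],0]
        m=np.zeros((40*S,40*S),np.uint8); fillhull(m,proj(n,Q),o); return down(m)
    return fitxy(mask,o,rend,[.568,-.067])
def fitring(fn,zu,ang,x0,zlo=None,n='top'):
    f=np.load(fn);d=f['d']; u,v=w2p(n,[*x0,zu+.02]); H=26;b=box(u,v,H); o=np.array(b[:2])
    mask=np.zeros((2*H,2*H),np.float32); zz=mask*0
    e=np.array([np.cos(np.radians(ang)),np.sin(np.radians(ang))])
    W=np.zeros_like(mask)
    for i in range(2*H):
        for j in range(2*H):
            q=p2w(n,b[0]+j,b[1]+i,z=zu+.02)[:2]-x0; W[i,j]=(np.hypot(*q)<.052)&(q@e<.045)
            D=d[b[1]+i,b[0]+j]
            if D>0: mask[i,j]=p2w(n,b[0]+j,b[1]+i,d=D)[2]>(zlo or zu-.02)
    def rend(p):
        m=np.zeros((2*H*S,2*H*S),np.uint8); c=[p[0],p[1],zu]
        lo=proj(n,hexa(.037,ang+30,0)+c);hi=proj(n,hexa(.037,ang+30,.022)+c)
        fillhull(m,np.r_[lo,hi],o)
        il=proj(n,hexa(.02887,ang+30,0)+c);ih=proj(n,hexa(.02887,ang+30,.022)+c)
        h1=m*0;h2=m*0;fillhull(h1,il,o);fillhull(h2,ih,o);m[(h1&h2)>0]=0
        t=np.array([-e[1],e[0]])*.008
        Q=[[*(p+e*s+k*t),zu+z] for s in(.033,.1) for k in(-1,1) for z in(0,.024)]; fillhull(m,proj(n,Q),o)
        return down(m)*W
    return fitxy(mask*W,o,rend,x0)
if __name__=='__main__':
    print('nut',fitnut('top0.npz'),'ring1',fitring('top1.npz',.152,-79.3,[.568,-.0665]))
    f=np.load('top1.npz')
E
python3 fit.py
python3 - <<'E'
from h import *
for fn,zl,zh in(('top1.npz',.16,.19),('topL.npz',.085,.13)):
    f=np.load(''+fn);d=f['d'];im=f['im'].astype(int);P=[]
    for v in range(150,215):
        for u in range(235,315):
            r,g,b=im[v,u]
            if d[v,u]>0 and abs(r-b)<30:
                X=p2w('top',u,v,d=d[v,u])
                if zl<X[2]<zh and np.hypot(X[0]-.567,X[1]+.067)<.04:P.append(X)
    P=np.array(P);A=np.c_[P[:,:2]-[.567,-.067],np.ones(len(P))]
    w=np.ones(len(P))
    for _ in range(15):
        s=np.linalg.lstsq(A*w[:,None],P[:,2]*w,rcond=None)[0]; w=1/(1+(abs(A@s-P[:,2])/.002)**2)
    print(fn,s)
E
```

```text
nut (array([ 0.568     , -0.07015625]), np.float64(0.5812676548957825)) ring1 (array([ 0.56907765, -0.06466742]), np.float64(0.9015660285949707))
top1.npz [ 0.00055631 -0.00858162  0.17485169]
topL.npz [0.16243578 0.11333721 0.10819029]
```

Run:
```python
import fit; from fit import *
f=np.load('top0.npz');im=f['im'].astype(int); u,v=w2p('top',[.568,-.067,.08]); b=box(u,v,20); c=im[b[1]:b[3],b[0]:b[2]]
dif=c[...,0]-c[...,2]
print(np.percentile(dif,[5,30,50,70,90,99]))
for t in(30,45,60,80):
    m=(dif>t)&(c[...,1]>c[...,2]+20); k=np.argwhere(m); print(t,m.sum(),k.mean(0)+[b[1],b[0]],k.min(0)+[b[1],b[0]],k.max(0)+[b[1],b[0]])
# model
Q=np.r_[hexa(.02656,190,.064),hexa(.02656,190,.082),hexa(.018,160,.089)]+[.568,-.067,0]
p=proj('top',Q); print('model bbox v',p[:,1].min(),p[:,1].max(),'u',p[:,0].min(),p[:,0].max())
```

```text
[-14.    -7.    -5.    80.   125.   134.01]
30 528 [184.64204545 270.51704545] [172 258] [197 283]
45 511 [184.80821918 270.50489237] [172 258] [197 283]
60 497 [184.73239437 270.49899396] [173 258] [197 283]
80 461 [184.62255965 270.31887202] [173 259] [197 282]
model bbox v 173.83905320493966 194.7060768315703 u 261.1320319074018 280.7966548380166
```

Run:
```python
from fit import *
f=np.load('top0.npz');im=f['im'].astype(int); u,v=w2p('top',[.568,-.067,.08]); b=box(u,v,20); o=np.array(b[:2]); c=im[b[1]:b[3],b[0]:b[2]]
mask=((c[...,0]-c[...,2]>50)).astype(np.float32)
for z in(.060,.062,.064): print(z,p2w('top',270.5,184.6,z=z))
for Rf in(.030,.031,.032,.033):
  def rend(p):
    a=np.linspace(0,2*np.pi,40); C=np.c_[Rf*np.cos(a),Rf*np.sin(a)]
    Q=np.r_[np.c_[C,0*a+.064],np.c_[C,0*a+.057],hexa(.02656,190,.082),hexa(.018,160,.089)]+[p[0],p[1],0]
    m=np.zeros((40*S,40*S),np.uint8)
    fillhull(m,proj('top',Q[:80]),o);fillhull(m,proj('top',Q[80:]),o); return down(m)
  print(Rf,fitxy(mask,o,rend,[.568,-.067]))
# dial: white disc z .056 r 54, skid constraint: mouth ring
a=np.load('top0.npz')['im'][157:212,248:293]
b2=np.load('top1.npz')['im'][150:205,248:303]
cv2.imwrite('pics/nut.png',np.hstack([cv2.resize(a[:,:,::-1],None,fx=9,fy=9,interpolation=cv2.INTER_CUBIC)]))
```

```text
0.06 [ 0.56948142 -0.06690994  0.06      ]
0.062 [ 0.56914475 -0.06677313  0.062     ]
0.064 [ 0.56880808 -0.06663632  0.064     ]
0.03 (array([ 0.5692522 , -0.06710559]), np.float64(0.7876719236373901))
0.031 (array([ 0.56889795, -0.06668066]), np.float64(0.8402116298675537))
0.032 (array([ 0.56887305, -0.06701172]), np.float64(0.8919490575790405))
0.033 (array([ 0.56868659, -0.06679859]), np.float64(0.9274535775184631))
```

View pics/nut.png

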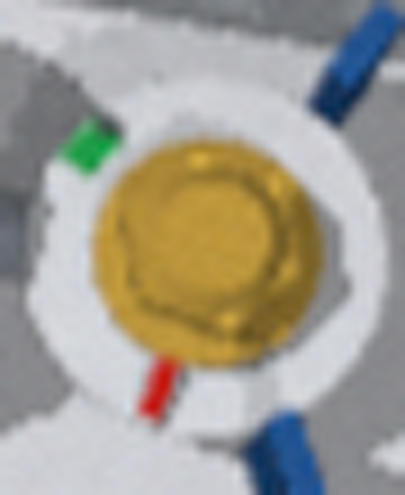

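Request:
arm_command:
  delta_pos:
    - [0,0,30]
    - [0,0,70]
    - [0,0,85]
    - [-8,-30,85]
    - [-16,-65,85]
    - [-24,-95,85]
    - [-27,-109,80]
    - [-27,-109,50]
    - [-27,-109,10]
    - [-27,-109,-20]
  twist: [0,0,0,-0.12,-0.25,-0.38,-0.5,-0.59,-0.59,-0.59]
  claw: [255,255,255,255,255,255,255,255,255,255]

```text
t: 7.55
ee_pos: [0.451, -0.2348, 0.2439]
eef_rot: [[1.0, 0.0, -0.005], [0.0, -1.0, 0.007], [-0.005, -0.007, -1.0]]
contact_force: [-0.3, -0.1, -3.9]
opening: 0.189
```

Request:
arm_command:
  delta_pos:
    - [0,0,-18]
    - [0,0,-32]
    - [0,0,-38]
    - [0,0,-41]
    - [0,0,-43]
    - [0,0,-44]
    - [0,0,-44]
  twist: [0,0,0,0,0,0,0]
  claw: [255,255,255,255,255,255,255]

```text
t: 8.25
ee_pos: [0.4512, -0.2345, 0.2014]
eef_rot: [[1.0, -0.0, -0.003], [-0.0, -1.0, 0.007], [-0.003, -0.007, -1.0]]
contact_force: [-0.6, 3.7, 6.6]
opening: 0.191
```

Request:
arm_command:
  delta_pos:
    - [0,0,0]
    - [0,0,0]
    - [0,0,0]
    - [0,0,0]
    - [0,0,0]
    - [0,0,0]
    - [0,0,0]
    - [0,0,0]
  twist: [0,0,0,0,0,0,0,0]
  claw: [170,170,170,255,255,255,255,255]

```text
t: 9.05
ee_pos: [0.4511, -0.2346, 0.2013]
eef_rot: [[1.0, -0.0, -0.004], [0.0, -1.0, 0.007], [-0.004, -0.007, -1.0]]
contact_force: [-0.3, -1.2, 0.3]
opening: 0.186
```

Run:
```python
from fit import *
import ptr
s=robot.read_state(); y=s['eef_rot'][:,1]; print(s['t'],s['ee_pos'],np.degrees(np.arctan2(y[1],y[0])))
t=s['ee_pos']; print('ring kin',t[:2]+[.108,0],fitring('topL.npz',.0,180,[t[0]+.108,t[1]],zlo=.012))
```

```text
red 11 159.01286094048814 0.041228310065400064
green 15 45.254602953740175 0.047519113262481205
9.1 [ 0.45111703 -0.23456121  0.20135265] -90.00019649603236
ring kin [ 0.55911703 -0.23456121] (array([ 0.55935141, -0.23425653]), np.float64(0.8287597894668579))
```

Request:
arm_command:
  delta_pos:
    - [0,0,40]
    - [0,0,90]
    - [0,0,125]
    - [15,5,144]
    - [30,12,144]
    - [50,20,144]
    - [70,30,144]
    - [90,40,144]
    - [105,48,144]
    - [120,55,144]
  twist: [0,0,0.14,0.28,0.42,0.56,0.7,0.84,0.98,1.12]
  claw: [255,255,255,255,255,255,255,255,255,255]

```text
t: 10.1
ee_pos: [0.5715, -0.1788, 0.3442]
eef_rot: [[0.43, 0.903, -0.01], [0.903, -0.43, 0.001], [-0.004, -0.009, -1.0]]
contact_force: [-0.2, -0.4, -2.2]
opening: 0.186
```

Request:
arm_command:
  delta_pos:
    - [4,2,0]
    - [8,4,0]
    - [12,5,0]
    - [16,6,0]
    - [16,6,0]
    - [16,6,-20]
    - [16,6,-40]
    - [16,6,-46]
    - [16,6,-46]
    - [16,6,-46]
  twist: [0.14,0.28,0.42,0.56,0.625,0.625,0.625,0.625,0.625,0.625]
  claw: [255,255,255,255,255,255,255,255,255,255]

```text
t: 11.1
ee_pos: [0.5878, -0.1729, 0.2986]
eef_rot: [[-0.18, 0.984, -0.008], [0.984, 0.18, -0.005], [-0.004, -0.009, -1.0]]
contact_force: [-0.2, 0.2, -3.5]
opening: 0.189
```

```bash
cat > now.py <<'E'
from fit import *
import ptr
s=robot.read_state(); y=s['eef_rot'][:,1]; a=np.degrees(np.arctan2(y[1],y[0]))-90; t=s['ee_pos']
R=np.array([np.cos(np.radians(a)),np.sin(np.radians(a))]); k=t[:2]-.108*R; zu=t[2]-.2013
print(s['t'],t,'handle',a,'zu',zu,'F',s['contact_force'],'ring kin',k)
print('fit',fitring('topL.npz',zu,a,k,zlo=max(zu-.02,.089)))
E
python3 now.py
```

```text
red 11 159.01286094048814 0.041228310065400064
green 16 45.045566079401375 0.04782623622947432
11.15 [ 0.58790968 -0.17295677  0.29899821] handle -79.65504355438581 zu 0.09769821457244257 F [-0.40441785  0.16915742 -2.34925516] ring kin [ 0.56851567 -0.06671237]
fit (array([ 0.56777519, -0.06697421]), np.float64(0.7129113674163818))
```

Request:
arm_command:
  delta_pos:
    - [0,0,-8]
    - [0,0,-13]
    - [0,0,-17]
    - [0,0,-21]
    - [0,0,-25]
    - [0,0,-29]
    - [0,0,-32]
    - [0,0,-34]
    - [0,0,-34]
  twist: [0,0,0,0,0,0,0,0,0]
  claw: [255,255,255,255,255,255,255,255,255]

```text
t: 12.05
ee_pos: [0.588, -0.173, 0.2652]
eef_rot: [[-0.179, 0.984, -0.007], [0.984, 0.179, -0.006], [-0.004, -0.008, -1.0]]
contact_force: [0.2, -0.0, -1.6]
opening: 0.188
```

```bash
cat > plane.py <<'E'
from h import *
f=np.load('topL.npz');d=f['d'];im=f['im'].astype(int);P=[]
for v in range(150,215):
    for u in range(235,315):
        r,g,b=im[v,u]
        if d[v,u]>0 and abs(r-b)<30:
            X=p2w('top',u,v,d=d[v,u])
            if .07<X[2]<.14 and np.hypot(X[0]-.568,X[1]+.067)<.04:P.append(X)
P=np.array(P);A=np.c_[P[:,:2]-[.5685,-.067],np.ones(len(P))];w=np.ones(len(P))
for _ in range(20):
    s=np.linalg.lstsq(A*w[:,None],P[:,2]*w,rcond=None)[0]; w=1/(1+(abs(A@s-P[:,2])/.002)**2)
print('ring plane',len(P),s.round(4),'seated would be top z .086')
E
python3 now.py; python3 plane.py
```

```text
red 10 159.83678809095636 0.04037180294332963
green 16 45.205374503177985 0.04723454384835018
12.1 [ 0.58796694 -0.17293572  0.26522307] handle -79.65589822522665 zu 0.0639230739314521 F [ 0.01585807  0.95215639 -2.53717721] ring kin [ 0.56857451 -0.06669103]
fit (array([ 0.56281688, -0.03089606]), np.float64(0.19859285652637482))
ring plane 285 [-0.0172 -0.0054  0.0867] seated would be top z .086
```

Request:
arm_command:
  delta_pos:
    - [-12.4,-1.5,0]
    - [-24.9,-1.6,0]
    - [-37.3,-0.3,0]
    - [-49.5,2.5,0]
    - [-61.3,6.7,0]
    - [-72.4,12.2,0]
    - [-83.0,19.0,0]
    - [-92.6,26.9,0]
    - [-101.3,35.9,0]
    - [-108.9,45.9,0]
  twist: [-0.116,-0.231,-0.347,-0.463,-0.579,-0.695,-0.81,-0.926,-1.042,-1.158]
  claw: [255,255,255,255,255,255,255,255,255,255]

```text
t: 13.1
ee_pos: [0.4804, -0.1276, 0.2657]
eef_rot: [[0.832, 0.555, -0.002], [0.555, -0.832, 0.001], [-0.001, -0.002, -1.0]]
contact_force: [5.8, -1.1, -7.7]
opening: 0.189
```

Request:
arm_command:
  delta_pos:
    - [0,0,0]
    - [0,0,0]
  twist: [0,0]
  claw: [255,255]

```text
t: 13.3
ee_pos: [0.4805, -0.1277, 0.266]
eef_rot: [[0.83, 0.557, -0.002], [0.557, -0.83, 0.001], [-0.001, -0.001, -1.0]]
contact_force: [0.8, 0.3, -3.4]
opening: 0.193
```

```bash
python3 now.py; python3 plane.py
```

```text
red 13 103.23272462596532 0.04111489890701317
green 17 44.887920954084784 0.04698281873208686
13.35 [ 0.48058867 -0.12779423  0.26597145] handle -146.17539963650256 zu 0.06467144865065003 F [ 0.6338152  -1.01601478 -3.05052352] ring kin [ 0.57030919 -0.06767578]
fit (array([ 0.56757312, -0.08626273]), np.float64(0.29954636096954346))
ring plane 295 [-0.0088 -0.0095  0.0877] seated would be top z .086
```

Request:
arm_command:
  delta_pos:
    - [0,0,20]
    - [0,0,38]
    - [18.8,-21.6,38]
    - [31.8,-31,38]
    - [46,-38.3,38]
    - [61.2,-43.5,38]
    - [76.9,-46.3,38]
    - [92.9,-46.8,38]
    - [107.9,-45.1,38]
    - [113,-44,38]
  twist: [0,0.13,0.28,0.43,0.58,0.728,0.876,1.025,1.164,1.213]
  claw: [255,255,255,255,255,255,255,255,255,255]

```text
t: 14.35
ee_pos: [0.5942, -0.1716, 0.3038]
eef_rot: [[-0.235, 0.972, -0.004], [0.972, 0.235, 0.001], [0.002, -0.004, -1.0]]
contact_force: [-2.5, 0.7, 0.5]
opening: 0.191
```

Request:
arm_command:
  delta_pos:
    - [0,0,-2]
    - [0,0,-2]
  twist: [0,0]
  claw: [255,255]

```text
t: 14.55
ee_pos: [0.5945, -0.1721, 0.302]
eef_rot: [[-0.234, 0.972, -0.003], [0.972, 0.234, 0.0], [0.001, -0.003, -1.0]]
contact_force: [0.1, -1.1, 1.2]
opening: 0.191
```

```bash
python3 now.py; python3 plane.py
```

```text
red 10 149.79713596012678 0.04069535497523353
green 18 45.2359235876491 0.04728735253061815
14.6 [ 0.59439864 -0.17211256  0.30209172] handle -76.48154551860296 zu 0.10079172485770158 F [ 0.58028149 -0.83669045  1.49264933] ring kin [ 0.56915272 -0.06710474]
fit (array([ 0.56657539, -0.06177801]), np.float64(0.6388587355613708))
ring plane 332 [ 0.0489 -0.2393  0.0992] seated would be top z .086
```

Request:
arm_command:
  delta_pos:
    - [-4,-1,-8]
    - [-9,-1.5,-16]
    - [-14,-2,-23]
    - [-18,-2.2,-30]
    - [-22,-2.4,-35]
    - [-22,-2.4,-37]
    - [-22,-2.4,-37]
  twist: [-0.04,-0.08,-0.12,-0.16,-0.2,-0.2,-0.2]
  claw: [255,255,255,255,255,255,255]

```text
t: 15.3
ee_pos: [0.5725, -0.1763, 0.2657]
eef_rot: [[-0.036, 0.999, -0.0], [0.999, 0.036, -0.003], [-0.003, -0.0, -1.0]]
contact_force: [-0.5, -4.7, -0.6]
opening: 0.191
```

```bash
python3 now.py; python3 plane.py
```

```text
red 10 149.79713596012678 0.04069535497523353
green 16 44.916297310463435 0.047233685277305884
15.35 [ 0.57252701 -0.17625312  0.26569492] handle -87.94194922111966 zu 0.06439492448705278 F [-4.84538769e-03 -5.96440989e+00 -8.29425410e-01] ring kin [ 0.56864851 -0.06832279]
fit (array([ 0.57110994, -0.06509549]), np.float64(0.07993893325328827))
ring plane 291 [-0.0127 -0.0125  0.0867] seated would be top z .086
```

Request:
arm_command:
  delta_pos:
    - [-12.3,0.2,0]
    - [-24.5,1.8,0]
    - [-36.5,4.9,0]
    - [-48,9.1,0]
    - [-59.1,14.8,0]
    - [-69.3,21.5,0]
    - [-78.9,29.5,0]
    - [-87.3,38.4,0]
    - [-94.8,48.3,0]
    - [-94.8,48.3,0]
  twist: [-0.113,-0.225,-0.338,-0.45,-0.563,-0.676,-0.788,-0.901,-1.014,-1.014]
  claw: [255,255,255,255,255,255,255,255,255,255]

```text
t: 16.35
ee_pos: [0.4771, -0.1278, 0.266]
eef_rot: [[0.829, 0.559, -0.002], [0.559, -0.829, -0.003], [-0.003, 0.001, -1.0]]
contact_force: [0.3, -3.2, -2.4]
opening: 0.189
```

Request:
arm_command:
  delta_pos:
    - [3.4,-4.2,0]
    - [6.8,-8.8,0]
    - [10.5,-13.2,0]
    - [10.5,-13.2,0]
  twist: [0.05,0.1,0.155,0.155]
  claw: [255,255,255,255]

```text
t: 16.75
ee_pos: [0.4879, -0.1416, 0.2658]
eef_rot: [[0.732, 0.681, -0.002], [0.681, -0.732, -0.003], [-0.003, 0.0, -1.0]]
contact_force: [0.1, -0.5, -1.1]
opening: 0.191
```

```bash
python3 now.py; python3 plane.py
```

```text
red 12 102.94035944484935 0.040958373974172235
green 17 44.887920954084784 0.04698281873208686
16.8 [ 0.48768409 -0.14127986  0.26576175] handle -137.1416169778057 zu 0.06446174829051779 F [ 0.29149024 -0.37721191 -1.83857882] ring kin [ 0.56685211 -0.06781949]
fit (array([ 0.55242081, -0.06734509]), np.float64(0.15203134715557098))
ring plane 288 [-0.0054  0.0006  0.0866] seated would be top z .086
```

Request:
arm_command:
  delta_pos:
    - [0,0,6]
    - [0,0,14]
    - [0,0,24]
    - [0,0,34]
    - [0,0,40]
    - [0,0,40]
  twist: [0,0,0,0,0,0]
  claw: [255,255,255,255,255,255]

```text
t: 17.4
ee_pos: [0.4879, -0.1413, 0.3072]
eef_rot: [[0.733, 0.68, 0.0], [0.68, -0.733, -0.004], [-0.002, 0.003, -1.0]]
contact_force: [0.8, 0.1, -2.7]
opening: 0.191
```

```bash
python3 now.py; python3 plane.py
```

```text
red 9 102.41461822065584 0.04192603060766795
green 15 44.641564165994936 0.0475182994240034
17.45 [ 0.48769396 -0.14121735  0.30647822] handle -137.13385955375617 zu 0.10517821908179739 F [-0.33831382  0.49855737 -2.44282335] ring kin [ 0.56685202 -0.06774626]
fit (array([ 0.57002819, -0.06532418]), np.float64(0.7104389071464539))
ring plane 332 [ 0.0014 -0.0046  0.128 ] seated would be top z .086
```

Request:
arm_command:
  delta_pos:
    - [10.9,-10.2,0]
    - [22.6,-18.6,0]
    - [36.2,-25.8,0]
    - [50.6,-31,0]
    - [65.6,-34.2,0]
    - [80.9,-35.3,0]
    - [96.2,-34.2,0]
    - [107.5,-32,0]
    - [107.5,-32,0]
    - [107.5,-32,0]
  twist: [0.133,0.264,0.404,0.543,0.683,0.823,0.962,1.067,1.067,1.067]
  claw: [255,255,255,255,255,255,255,255,255,255]

```text
t: 18.45
ee_pos: [0.5947, -0.1731, 0.3057]
eef_rot: [[-0.24, 0.971, -0.0], [0.971, 0.24, -0.002], [-0.002, -0.0, -1.0]]
contact_force: [-1.2, 0.8, -2.4]
opening: 0.191
```

Request:
arm_command:
  delta_pos:
    - [0,0,-10]
    - [0,0,-18]
    - [0,0,-24]
    - [0,0,-28]
    - [0,0,-32]
    - [0,0,-36]
    - [0,0,-39]
    - [0,0,-41]
    - [0,0,-41]
  twist: [0,0,0,0,0,0,0,0,0]
  claw: [255,255,255,255,255,255,255,255,255]

```text
t: 19.35
ee_pos: [0.5947, -0.1733, 0.2645]
eef_rot: [[-0.24, 0.971, -0.0], [0.971, 0.24, -0.002], [-0.002, -0.001, -1.0]]
contact_force: [-0.2, -2.7, -0.3]
opening: 0.186
```

```bash
python3 now.py; python3 plane.py
```

```text
red 10 102.75714096610034 0.04228805850790153
green 17 45.130533853046856 0.04809830871778247
19.4 [ 0.59477738 -0.17322523  0.26456274] handle -76.10632602660132 zu 0.06326273843743088 F [-1.09698229 -3.23702326 -0.89402869] ring kin [ 0.56884433 -0.06838498]
fit (array([ 0.57310287, -0.06913315]), np.float64(0.6387996077537537))
ring plane 385 [-0.079   0.2139  0.11  ] seated would be top z .086
```

Request:
arm_command:
  delta_pos:
    - [0,0,30]
    - [0,0,75]
    - [-10,-5,90]
    - [-25,-12,90]
    - [-40,-20,90]
    - [-60,-28,90]
    - [-80,-36,90]
    - [-100,-44,90]
    - [-120,-52,80]
    - [-143,-62,60]
  twist: [0,0,-0.14,-0.28,-0.42,-0.56,-0.7,-0.84,-0.98,-1.12]
  claw: [255,255,255,255,255,255,255,255,255,255]

```text
t: 20.4
ee_pos: [0.452, -0.2349, 0.3252]
eef_rot: [[0.773, 0.635, 0.002], [0.635, -0.773, -0.001], [0.001, 0.002, -1.0]]
contact_force: [0.2, -0.7, -2.8]
opening: 0.186
```

Request:
arm_command:
  delta_pos:
    - [0,0,-10]
    - [0,0,-30]
    - [0,0,-50]
    - [0,0,-70]
    - [0,0,-90]
    - [0,0,-105]
    - [0,0,-113]
    - [0,0,-117]
    - [0,0,-119]
    - [0,0,-119]
  twist: [-0.14,-0.28,-0.42,-0.56,-0.695,-0.695,-0.695,-0.695,-0.695,-0.695]
  claw: [255,255,255,255,255,255,255,255,255,255]

```text
t: 21.4
ee_pos: [0.4523, -0.2349, 0.2068]
eef_rot: [[1.0, -0.007, 0.002], [-0.007, -1.0, -0.003], [0.002, 0.003, -1.0]]
contact_force: [0.1, 0.4, -0.1]
opening: 0.189
```

```bash
cat > bench.py <<'E'
from fit import *
import ptr
s=robot.read_state(); y=s['eef_rot'][:,1]; a=np.degrees(np.arctan2(y[1],y[0]))-90; t=s['ee_pos']
e=np.array([np.cos(np.radians(a)),np.sin(np.radians(a))]); k=t[:2]-.110*e
print(s['t'],t,'handle',a,'F',s['contact_force'])
x,i=fitring('topL.npz',.0,a,k,zlo=.012); print(x,i,'R',(t[:2]-x)@e,'lat',(t[:2]-x)@[-e[1],e[0]])
E
python3 bench.py
```

```text
red 10 102.75714096610034 0.04228805850790153
green 15 45.254602953740175 0.047519113262481205
21.45 [ 0.45221921 -0.23498394  0.20674494] handle -180.4100141294759 F [ 0.90120446  1.24972576 -0.3982961 ]
[ 0.56750033 -0.23931847] 0.8571205735206604 R 0.11530918531046667 lat -0.003509460421747861
```

Request:
arm_command:
  delta_pos:
    - [0,0,-4]
    - [0,0,-5.5]
    - [0,0,-5.5]
    - [0,0,-5.5]
    - [0,0,-5.5]
    - [6,0,-5.5]
    - [6,0,-5.5]
  twist: [0,0,0,0,0,0.007,0.007]
  claw: [255,255,150,150,150,150,150]

```text
t: 22.15
ee_pos: [0.459, -0.2353, 0.2013]
eef_rot: [[1.0, 0.0, 0.003], [0.0, -1.0, -0.004], [0.003, 0.004, -1.0]]
contact_force: [0.4, -0.5, 0.4]
opening: 0.413
```

```bash
python3 bench.py
```

```text
red 10 102.75714096610034 0.04228805850790153
green 15 45.254602953740175 0.047519113262481205
22.2 [ 0.45866908 -0.23516126  0.20126889] handle -179.9856072028759 F [-0.07036348 -0.09185904  0.59668838]
[ 0.56637451 -0.2373992 ] 0.7886006832122803 R 0.10770487147820977 lat -0.0022649951255248354
```

Request:
arm_command:
  delta_pos:
    - [0,0,0]
    - [0,0,0]
    - [0,0,0]
    - [0,0,0]
  twist: [0,0,0,0]
  claw: [255,255,255,255]

```text
t: 22.6
ee_pos: [0.4587, -0.2352, 0.2013]
eef_rot: [[1.0, 0.0, 0.003], [0.0, -1.0, -0.004], [0.003, 0.004, -1.0]]
contact_force: [-0.6, -0.2, -1.8]
opening: 0.194
```

```bash
python3 bench.py
```

```text
red 10 102.75714096610034 0.04228805850790153
green 15 45.254602953740175 0.047519113262481205
22.65 [ 0.45864002 -0.2352147   0.2012741 ] handle -179.99192758925528 F [ 0.80099666 -0.80020253 -0.15848406]
[ 0.56623719 -0.23636644] 0.7982706427574158 R 0.10759700354050214 lat -0.0011668977811854378
```

Request:
arm_command:
  delta_pos:
    - [0,0,40]
    - [0,0,90]
    - [0,0,125]
    - [15,5,144]
    - [30,12,144]
    - [50,20,144]
    - [70,30,144]
    - [90,40,144]
    - [105,48,144]
    - [120,56,144]
  twist: [0,0,0.14,0.28,0.42,0.56,0.7,0.84,0.98,1.12]
  claw: [255,255,255,255,255,255,255,255,255,255]

```text
t: 23.65
ee_pos: [0.5789, -0.1785, 0.3442]
eef_rot: [[0.43, 0.903, 0.002], [0.903, -0.43, 0.001], [0.002, 0.001, -1.0]]
contact_force: [-0.2, 0.7, -2.2]
opening: 0.188
```

Request:
arm_command:
  delta_pos:
    - [4,2,0]
    - [8,4,0]
    - [12,6,0]
    - [14,7.5,0]
    - [14,7.5,0]
    - [14,7.5,-20]
    - [14,7.5,-40]
    - [14,7.5,-46]
    - [14,7.5,-46]
  twist: [0.14,0.28,0.42,0.56,0.678,0.678,0.678,0.678,0.678]
  claw: [255,255,255,255,255,255,255,255,255]

```text
t: 24.55
ee_pos: [0.5924, -0.1708, 0.2967]
eef_rot: [[-0.231, 0.973, -0.003], [0.973, 0.231, 0.004], [0.005, -0.002, -1.0]]
contact_force: [0.4, -0.4, -2.7]
opening: 0.186
```

```bash
python3 now.py; python3 plane.py
```

```text
red 10 102.75714096610034 0.04228805850790153
green 16 45.6165224546712 0.047830168109793396
24.6 [ 0.59288486 -0.17102769  0.29782189] handle -76.62276457327911 zu 0.09652188547706489 F [-0.2446377   1.08952644 -3.20886335] ring kin [ 0.56789783 -0.06595796]
fit (array([ 0.56838984, -0.06567414]), np.float64(0.7150274515151978))
ring plane 332 [ 0.0035 -0.0112  0.1179] seated would be top z .086
```

Request:
arm_command:
  delta_pos:
    - [0.6,-0.6,-8]
    - [0.6,-0.6,-13]
    - [0.6,-0.6,-17]
    - [0.6,-0.6,-21]
    - [0.6,-0.6,-25]
    - [0.6,-0.6,-29]
    - [0.6,-0.6,-31]
    - [0.6,-0.6,-32.5]
    - [0.6,-0.6,-32.5]
  twist: [0,0,0,0,0,0,0,0,0]
  claw: [255,255,255,255,255,255,255,255,255]

```text
t: 25.5
ee_pos: [0.5935, -0.1717, 0.2653]
eef_rot: [[-0.231, 0.973, -0.0], [0.973, 0.231, 0.003], [0.003, 0.0, -1.0]]
contact_force: [0.4, -0.1, -2.2]
opening: 0.188
```

```bash
python3 now.py; python3 plane.py
```

```text
red 10 102.75714096610034 0.04228805850790153
green 16 45.205374503177985 0.04723454384835018
25.55 [ 0.59353938 -0.17168509  0.26539062] handle -76.62738083913108 zu 0.0640906216395066 F [-0.04021443 -0.01470253 -3.36875694] ring kin [ 0.56856082 -0.06661335]
fit (array([ 0.55642758, -0.05436548]), np.float64(0.09926669299602509))
ring plane 288 [-0.0084 -0.011   0.0866] seated would be top z .086
```

Request:
arm_command:
  delta_pos:
    - [-13.1,-2.2,0]
    - [-26.3,-2.9,0]
    - [-39.6,-1.9,0]
    - [-52.6,0.7,0]
    - [-65.1,4.8,0]
    - [-77.2,10.6,0]
    - [-88.3,17.6,0]
    - [-98.6,26,0]
    - [-107.7,35.7,0]
    - [-115.6,46.3,0]
  twist: [-0.123,-0.246,-0.369,-0.491,-0.614,-0.737,-0.86,-0.983,-1.106,-1.229]
  claw: [255,255,255,255,255,255,255,255,255,255]

```text
t: 26.55
ee_pos: [0.4793, -0.1253, 0.2659]
eef_rot: [[0.842, 0.54, 0.009], [0.54, -0.842, -0.0], [0.007, 0.005, -1.0]]
contact_force: [7.3, -1.6, -7.2]
opening: 0.192
```

Request:
arm_command:
  delta_pos:
    - [0,0,0]
    - [0,0,0]
  twist: [0,0]
  claw: [255,255]

```text
t: 26.75
ee_pos: [0.4791, -0.125, 0.266]
eef_rot: [[0.841, 0.541, 0.009], [0.541, -0.841, 0.0], [0.007, 0.004, -1.0]]
contact_force: [-0.4, 1.6, -4.2]
opening: 0.19
```

```bash
python3 now.py; python3 plane.py
```

```text
red 9 42.76746004246962 0.04594782605918367
green 3 50.5507618845803 0.046992198453331704
26.8 [ 0.47917777 -0.12511778  0.26589808] handle -147.29110974196848 zu 0.06459808097472777 F [ 0.61632255  2.14200967 -3.53203521] ring kin [ 0.57005188 -0.06675773]
fit (array([ 0.56929728, -0.08594401]), np.float64(0.2843284010887146))
ring plane 286 [-0.0093 -0.0061  0.0868] seated would be top z .086
```

Request:
arm_command:
  delta_pos:
    - [-1,1.4,0]
    - [-1.8,2.7,0]
    - [-1.8,2.7,0]
  twist: [-0.015,-0.03,-0.03]
  claw: [255,255,255]

```text
t: 27.1
ee_pos: [0.4783, -0.1236, 0.2663]
eef_rot: [[0.856, 0.516, 0.011], [0.516, -0.856, -0.003], [0.008, 0.008, -1.0]]
contact_force: [2.1, -4.5, -5.5]
opening: 0.192
```

```bash
python3 now.py
python3 - <<'E'
from h import *
im=np.load('topL.npz')['im']; im2=np.load('top0.npz')['im']
a=im[150:225,240:315]; b=im2[150:225,240:315]
cv2.imwrite('pics/shut.png',cv2.resize(np.hstack([a,b])[:,:,::-1],None,fx=5,fy=5,interpolation=cv2.INTER_CUBIC))
E
```

```text
red 9 42.76746004246962 0.04594782605918367
green 2 51.31976628964285 0.047059486505012176
27.15 [ 0.47828293 -0.12360148  0.26622012] handle -148.91813673883308 zu 0.06492011578680415 F [ 2.27581465 -4.53397479 -6.35028337] ring kin [ 0.57077742 -0.06784515]
fit (array([ 0.56918651, -0.0871591 ]), np.float64(0.3117466866970062))
```

View pics/shut.png

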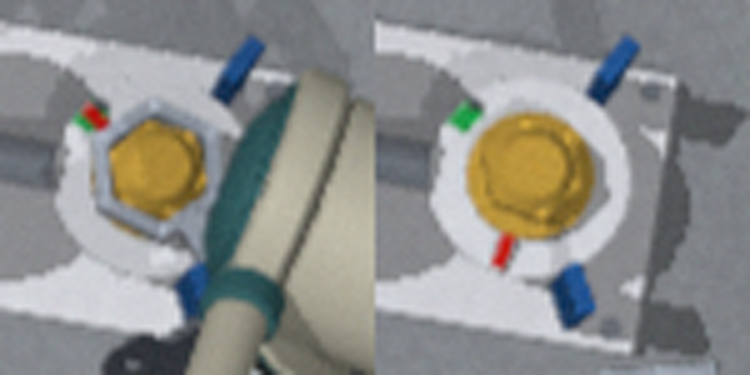

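Pointer lies over the green mark at (95,115) left panel and did not move on further push while force rose, so it is at the stop. Backing off the play and lifting straight.

Request:
arm_command:
  delta_pos:
    - [4,-5.5,0]
    - [7.5,-11,0]
    - [10.8,-16,0]
    - [10.8,-16,0]
    - [10.8,-16,5]
    - [10.8,-16,12]
    - [10.8,-16,22]
    - [10.8,-16,35]
    - [10.8,-16,45]
    - [10.8,-16,45]
  twist: [0.07,0.14,0.2,0.2,0.2,0.2,0.2,0.2,0.2,0.2]
  claw: [255,255,255,255,255,255,255,255,255,255]

```text
t: 28.15
ee_pos: [0.4896, -0.1397, 0.3133]
eef_rot: [[0.737, 0.676, 0.015], [0.676, -0.737, -0.002], [0.01, 0.012, -1.0]]
contact_force: [-0.4, -0.3, -2.7]
opening: 0.189
```

```bash
python3 now.py; sed -i 's/<.14/<.18/' plane.py; python3 plane.py
```

```text
red 6 42.05623797804187 0.04808099692870097
green 3 50.5507618845803 0.046992198453331704
28.2 [ 0.48926063 -0.13957686  0.3123382 ] handle -137.46290609247467 zu 0.11103819646057747 F [-0.1812239  -0.77060149 -2.95866328] ring kin [ 0.56883932 -0.06656158]
fit (array([ 0.57111169, -0.06734838]), np.float64(0.8364301919937134))
ring plane 343 [ 0.0027 -0.015   0.1347] seated would be top z .086
```

Request:
arm_command:
  delta_pos:
    - [0,0,30]
    - [0,10,48]
    - [0,40,48]
    - [0,75,48]
    - [0,110,48]
    - [0,150,48]
    - [5,195,48]
    - [10,240,48]
    - [15,285,48]
    - [20,330,48]
  twist: [0,0.1,0.24,0.38,0.52,0.66,0.8,0.94,1.08,1.22]
  claw: [255,255,255,255,255,255,255,255,255,255]

```text
t: 29.2
ee_pos: [0.5089, 0.1922, 0.3598]
eef_rot: [[-0.387, 0.922, 0.005], [0.922, 0.387, 0.012], [0.009, 0.009, -1.0]]
contact_force: [0.3, -0.7, -3.0]
opening: 0.192
```

Request:
arm_command:
  delta_pos:
    - [4,35,0]
    - [8,70,0]
    - [13,105,0]
    - [17,135,0]
    - [21,157,-10]
    - [21,159,-30]
    - [21,159,-60]
    - [21,159,-90]
    - [21,159,-120]
    - [21,159,-140]
  twist: [0.14,0.28,0.42,0.56,0.7,0.84,0.98,1.038,1.038,1.038]
  claw: [255,255,255,255,255,255,255,255,255,255]

```text
t: 30.2
ee_pos: [0.5289, 0.3508, 0.2167]
eef_rot: [[-0.991, 0.135, -0.011], [0.135, 0.991, 0.008], [0.012, 0.007, -1.0]]
contact_force: [-0.5, -0.3, -3.1]
opening: 0.186
```

Request:
arm_command:
  delta_pos:
    - [0,0,-8]
    - [0,0,-12]
    - [0,0,-13]
    - [0,0,-13]
    - [0,0,-13]
    - [0,0,-13]
    - [0,0,-13]
    - [0,0,10]
    - [0,0,50]
    - [0,0,100]
  twist: [0,0,0,0,0,0,0,0,0,0]
  claw: [255,255,255,120,120,120,120,120,100,100]

```text
t: 31.2
ee_pos: [0.5284, 0.3505, 0.316]
eef_rot: [[-0.991, 0.135, -0.015], [0.135, 0.991, 0.006], [0.016, 0.004, -1.0]]
contact_force: [0.5, 0.2, -0.4]
opening: 0.608
```

Run:
```python
from h import *
import ptr
f=np.load('topL.npz');im,d=f['im'],f['d'];P=[]
for v in range(170,275):
    for u in range(75,150):
        if d[v,u]>0:
            X=p2w('top',u,v,d=d[v,u])
            if .014<X[2]<.045: P.append(X)
P=np.array(P); print(len(P),P.mean(0),P.min(0),P.max(0),np.percentile(P[:,2],[10,50,90]))
f0=np.load('top0.npz')
b=im[165:252,345:412]
a=im[170:275,75:150]
cv2.imwrite('pics/mat.png',np.hstack([cv2.resize(a,(343,480)),cv2.resize(b,(370,480),interpolation=cv2.INTER_CUBIC)])[:,:,::-1])
```

```text
red 11 42.13404545438749 0.04439762934865788
green 2 51.31976628964285 0.047059486505012176
394 [0.43881372 0.36429036 0.02449793] [0.38853518 0.33168978 0.01403924] [0.50404067 0.40436395 0.03209155] [0.01888959 0.02536639 0.02824334]
```

View pics/mat.png

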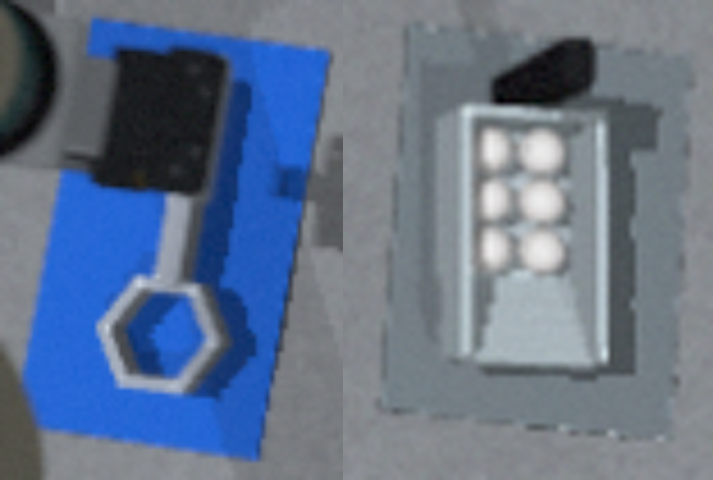

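Wrench lies flat on its mat (ring at (165,335) left panel) and the scoop stands undisturbed with six balls. Going to the scoop.

Request:
arm_command:
  delta_pos:
    - [0,-10,40]
    - [2,-50,70]
    - [6,-100,70]
    - [10,-150,70]
    - [14,-200,70]
    - [18,-250,70]
    - [22,-300,70]
    - [26,-350,70]
    - [30,-400,70]
    - [34,-450,70]
  twist: [0,0,0.02,0.04,0.06,0.08,0.082,0.082,0.082,0.082]
  claw: [100,100,100,100,100,100,100,100,100,100]

```text
t: 32.25
ee_pos: [0.5643, -0.0984, 0.3969]
eef_rot: [[-0.999, 0.053, 0.001], [0.053, 0.998, 0.014], [-0.0, 0.015, -1.0]]
contact_force: [0.6, 0.6, -0.1]
opening: 0.606
```

Request:
arm_command:
  delta_pos:
    - [4,-48,0]
    - [8,-96,0]
    - [12,-144,0]
    - [16,-192,0]
    - [18,-240,-5]
    - [18,-264,-20]
    - [18,-264,-40]
    - [18,-264,-50]
    - [18,-264,-50]
    - [18,-264,-50]
  twist: [0,0,0,0,0,0,0,0,0,0]
  claw: [100,100,100,100,100,100,100,100,100,100]

```text
t: 33.25
ee_pos: [0.5826, -0.3613, 0.3471]
eef_rot: [[-0.999, 0.052, 0.001], [0.052, 0.999, 0.015], [-0.0, 0.015, -1.0]]
contact_force: [0.0, 0.4, 0.3]
opening: 0.608
```

Request:
arm_command:
  delta_pos:
    - [-2.6,-2.7,-25]
    - [-2.6,-2.7,-45]
    - [-2.6,-2.7,-51]
    - [-2.6,-2.7,-51]
    - [-2.6,-2.7,-51]
    - [-2.6,-2.7,-51]
    - [-2.6,-2.7,-51]
    - [-2.6,-2.7,-51]
  twist: [0,0,0,0,0,0,0,0]
  claw: [100,100,150,255,255,255,255,255]

```text
t: 34.05
ee_pos: [0.5803, -0.3644, 0.2973]
eef_rot: [[-0.999, 0.052, 0.003], [0.052, 0.999, 0.013], [-0.002, 0.013, -1.0]]
contact_force: [0.4, -0.8, 1.6]
opening: 0.168
```

Request:
arm_command:
  delta_pos:
    - [0,0,5]
    - [0,0,10]
    - [0,0,18]
    - [0,0,25]
    - [0,0,25]
  twist: [0,0,0,0,0]
  claw: [255,255,255,255,255]

```text
t: 34.55
ee_pos: [0.5805, -0.3646, 0.3238]
eef_rot: [[-0.999, 0.052, 0.005], [0.052, 0.999, 0.011], [-0.004, 0.012, -1.0]]
contact_force: [0.4, 0.6, -2.5]
opening: 0.165
```

```bash
cat > tilt.py <<'E'
# scoop tilt: wall-top/ball heights from the top camera
from h import *
import sys
def tilt(n='top'):
    im,d=cam('top'); np.savez('topL.npz',im=im,d=d)
    im2,d2=cam('scene'); np.savez('sceneL.npz',im=im2,d=d2)
    s=robot.read_state(); t=s['ee_pos']; y=s['eef_rot'][:,1]; a=np.arctan2(y[1],y[0])-np.pi/2
    e=np.array([np.cos(a),np.sin(a)]); g=np.array([-e[1],e[0]])
    print('t',s['t'],'tcp',t,'yaw',np.degrees(a),'F',s['contact_force'],'op',s['opening'])
    for nm,D in(('top',d),('scene',d2)):
        P=[]
        c=w2p(nm,[t[0]-.07*e[0],t[1]-.07*e[1],t[2]-.26]).astype(int)
        for v in range(max(0,c[1]-60),min(384,c[1]+60)):
            for u in range(max(0,c[0]-60),min(512,c[0]+60)):
                if D[v,u]>0: P.append(p2w(nm,u,v,d=D[v,u]))
        P=np.array(P); q=np.c_[(P[:,:2]-t[:2])@e,(P[:,:2]-t[:2])@g,P[:,2]-(t[2]-.19)]
        # side walls: |lat| 30..38
        k=(abs(abs(q[:,1])-.034)<.006)&(q[:,0]>-.2)&(q[:,0]<.1)&(q[:,2]<-.02)&(P[:,2]>.02)
        for lo in np.arange(-.17,.06,.02):
            m=k&(q[:,0]>=lo)&(q[:,0]<lo+.02)
            if m.sum()>3: print(nm,'x %.2f top z rel grip %.3f'%(lo+.01,np.percentile(q[m,2],95)),m.sum())
tilt()
E
python3 tilt.py
```

```text
t 34.65 tcp [ 0.58025925 -0.36436205  0.32258089] yaw -2.980066636082349 F [-0.80879733  0.12484842 -2.62439052] op 0.16347412351104607
top x -0.14 top z rel grip -0.067 8
top x -0.12 top z rel grip -0.060 72
top x -0.10 top z rel grip -0.061 66
top x -0.08 top z rel grip -0.060 79
top x -0.06 top z rel grip -0.059 106
top x -0.04 top z rel grip -0.058 111
top x -0.02 top z rel grip -0.057 105
scene x -0.08 top z rel grip -0.060 5
scene x -0.06 top z rel grip -0.060 30
scene x -0.04 top z rel grip -0.060 42
scene x -0.02 top z rel grip -0.059 80
scene x -0.00 top z rel grip -0.064 44
```

Request:
arm_command:
  delta_pos:
    - [0,0,20]
    - [0,0,45]
    - [-5,5,70]
    - [-15,15,90]
    - [-28,30,98]
    - [-42,50,98]
    - [-57,72,98]
    - [-73,96,98]
    - [-88,120,98]
    - [-102,145,98]
  twist: [0,-0.08,-0.2,-0.34,-0.48,-0.62,-0.76,-0.9,-1.04,-1.18]
  claw: [255,255,255,255,255,255,255,255,255,255]

```text
t: 35.65
ee_pos: [0.4772, -0.2185, 0.4202]
eef_rot: [[-0.326, 0.945, 0.012], [0.945, 0.326, 0.002], [-0.002, 0.012, -1.0]]
contact_force: [0.8, 0.1, -2.2]
opening: 0.166
```

Request:
arm_command:
  delta_pos:
    - [-11,26,0]
    - [-22,52,0]
    - [-33,79,0]
    - [-44,106,0]
    - [-55,133,0]
    - [-66,160,0]
    - [-76,187,0]
    - [-84,212,0]
    - [-90,235,0]
    - [-94,250,0]
  twist: [-0.14,-0.28,-0.42,-0.56,-0.7,-0.84,-0.98,-1.12,-1.26,-1.4]
  claw: [255,255,255,255,255,255,255,255,255,255]

```text
t: 36.65
ee_pos: [0.3819, 0.0329, 0.42]
eef_rot: [[0.878, 0.478, 0.003], [0.478, -0.878, -0.011], [-0.003, 0.011, -1.0]]
contact_force: [0.7, -0.0, -3.0]
opening: 0.166
```

```bash
python3 tilt.py
```

```text
t 36.75 tcp [0.38205198 0.03286025 0.42001503] yaw -150.96973006770926 F [-0.68757751 -0.03486888 -3.26549649] op 0.16693211508604056
top x -0.16 top z rel grip -0.108 23
top x -0.14 top z rel grip -0.063 8
top x -0.12 top z rel grip -0.063 64
top x -0.10 top z rel grip -0.062 68
top x -0.08 top z rel grip -0.060 45
top x -0.06 top z rel grip -0.060 33
top x -0.04 top z rel grip -0.061 20
scene x -0.16 top z rel grip -0.111 28
scene x -0.14 top z rel grip -0.066 7
scene x -0.12 top z rel grip -0.064 112
scene x -0.10 top z rel grip -0.064 133
scene x -0.08 top z rel grip -0.063 142
scene x -0.06 top z rel grip -0.063 148
scene x -0.04 top z rel grip -0.062 146
scene x -0.02 top z rel grip -0.062 157
scene x -0.00 top z rel grip -0.060 20
```

Request:
arm_command:
  delta_pos:
    - [1,0,0]
    - [2,0,-20]
    - [2.5,0,-45]
    - [2.5,0,-60]
    - [2.5,0,-65]
    - [8,1.5,-65]
    - [14,3,-65]
    - [20,4.7,-65]
    - [24,5.8,-65]
    - [24,5.8,-65]
  twist: [-0.13,-0.245,-0.245,-0.245,-0.245,-0.245,-0.245,-0.245,-0.245,-0.245]
  claw: [255,255,255,255,255,255,255,255,255,255]

```text
t: 37.75
ee_pos: [0.407, 0.0388, 0.3555]
eef_rot: [[0.966, 0.259, 0.002], [0.259, -0.966, -0.011], [-0.001, 0.012, -1.0]]
contact_force: [0.4, 0.3, -2.6]
opening: 0.167
```

```bash
python3 tilt.py
python3 - <<'E'
from h import *
im=np.load('sceneL.npz')['im']; u,v=w2p('scene',[.5,.06,.1]).astype(int); print(u,v)
im2=np.load('topL.npz')['im']; u2,v2=w2p('top',[.5,.06,.1]).astype(int)
cv2.imwrite('pics/hook.png',np.hstack([cv2.resize(im[v-65:v+65,u-65:u+65],(400,400),interpolation=cv2.INTER_CUBIC),cv2.resize(im2[v2-65:v2+65,u2-65:u2+65],(400,400),interpolation=cv2.INTER_CUBIC)])[:,:,::-1])
E
```

```text
t 37.85 tcp [0.4060991  0.03875015 0.35512729] yaw -164.98166052134897 F [-1.33788766  0.39666262 -2.7040197 ] op 0.16676090802738197
top x -0.16 top z rel grip -0.045 65
top x -0.14 top z rel grip -0.043 23
top x -0.12 top z rel grip -0.061 56
top x -0.10 top z rel grip -0.062 58
top x -0.08 top z rel grip -0.061 27
scene x -0.16 top z rel grip -0.051 130
scene x -0.14 top z rel grip -0.045 19
scene x -0.12 top z rel grip -0.065 83
scene x -0.10 top z rel grip -0.064 111
scene x -0.08 top z rel grip -0.064 126
scene x -0.06 top z rel grip -0.063 132
scene x -0.04 top z rel grip -0.062 122
scene x -0.02 top z rel grip -0.061 129
scene x -0.00 top z rel grip -0.061 22
256 166
```

View pics/hook.png

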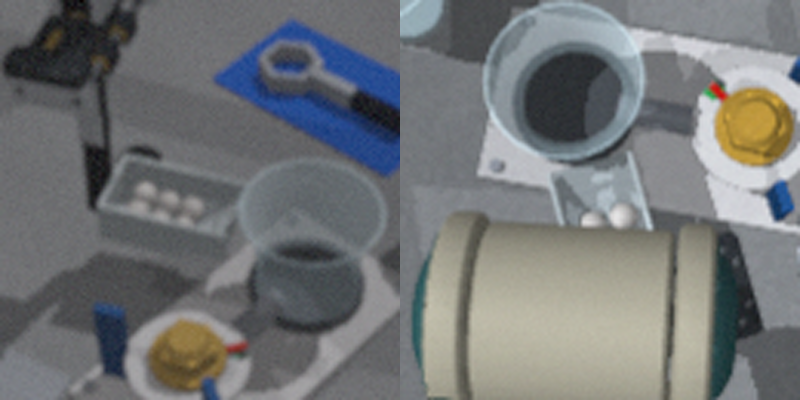

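The scoop's lip at (235,215) in the left view is tucked just under the column's flared rim. I hook it there and raise the handle so the scoop pivots forward in the grip.

Request:
arm_command:
  delta_pos:
    - [4.8,1.3,0]
    - [8,2.2,6]
    - [11,3,11.6]
    - [14.6,4,17]
    - [18.3,4.9,22.6]
    - [22,6,28]
    - [26.3,7,32.9]
    - [35.3,9.5,42.4]
    - [35.3,9.5,42.4]
  twist: [0,0,0,0,0,0,0,0,0]
  claw: [255,255,255,255,255,255,255,255,255]

```text
t: 38.75
ee_pos: [0.4427, 0.0484, 0.3986]
eef_rot: [[0.966, 0.259, 0.003], [0.259, -0.966, -0.011], [-0.0, 0.012, -1.0]]
contact_force: [-1.5, -0.2, -2.2]
opening: 0.164
```

```bash
python3 tilt.py
```

```text
t 38.85 tcp [0.44174223 0.04827367 0.39759448] yaw -164.97781093081326 F [-0.98225626  0.22461253 -3.886132  ] op 0.1641143473906513
top x -0.16 top z rel grip -0.182 52
top x -0.14 top z rel grip -0.115 14
top x -0.12 top z rel grip -0.089 19
scene x -0.16 top z rel grip -0.183 16
scene x -0.14 top z rel grip -0.119 96
scene x -0.12 top z rel grip -0.091 111
scene x -0.10 top z rel grip -0.089 58
scene x -0.08 top z rel grip -0.089 93
scene x -0.06 top z rel grip -0.083 112
scene x -0.04 top z rel grip -0.077 138
scene x -0.02 top z rel grip -0.070 126
scene x -0.00 top z rel grip -0.064 126
scene x 0.02 top z rel grip -0.074 27
```

Request:
arm_command:
  delta_pos:
    - [4.8,1.3,4.5]
    - [9.6,2.5,9]
    - [14.5,4,13]
    - [20,5.3,17]
    - [20,5.3,17]
  twist: [0,0,0,0,0]
  claw: [255,255,255,255,255]

```text
t: 39.35
ee_pos: [0.4627, 0.0537, 0.4152]
eef_rot: [[0.966, 0.259, 0.003], [0.259, -0.966, -0.011], [-0.0, 0.012, -1.0]]
contact_force: [-1.5, 0.3, -2.6]
opening: 0.166
```

```bash
python3 tilt.py
python3 - <<'E'
from h import *
im=np.load('sceneL.npz')['im']; u,v=w2p('scene',[.5,.06,.15]).astype(int)
im2=np.load('topL.npz')['im']; u2,v2=w2p('top',[.53,.06,.1]).astype(int)
cv2.imwrite('pics/hook2.png',np.hstack([cv2.resize(im[v-65:v+65,u-65:u+65],(400,400),interpolation=cv2.INTER_CUBIC),cv2.resize(im2[v2-65:v2+65,u2-65:u2+65],(400,400),interpolation=cv2.INTER_CUBIC)])[:,:,::-1])
E
```

```text
t 39.45 tcp [0.46203363 0.0536505  0.41458522] yaw -164.96749985241223 F [-0.85498366  0.01638813 -3.66264132] op 0.1628896706525619
top x -0.16 top z rel grip -0.138 8
top x 0.02 top z rel grip -0.070 7
top x 0.04 top z rel grip -0.081 12
scene x -0.16 top z rel grip -0.139 53
scene x -0.14 top z rel grip -0.201 12
scene x -0.12 top z rel grip -0.137 93
scene x -0.10 top z rel grip -0.109 118
scene x -0.08 top z rel grip -0.106 54
scene x -0.06 top z rel grip -0.099 107
scene x -0.04 top z rel grip -0.090 132
scene x -0.02 top z rel grip -0.079 153
scene x -0.00 top z rel grip -0.069 131
scene x 0.02 top z rel grip -0.061 121
scene x 0.04 top z rel grip -0.084 13
```

View pics/hook2.png

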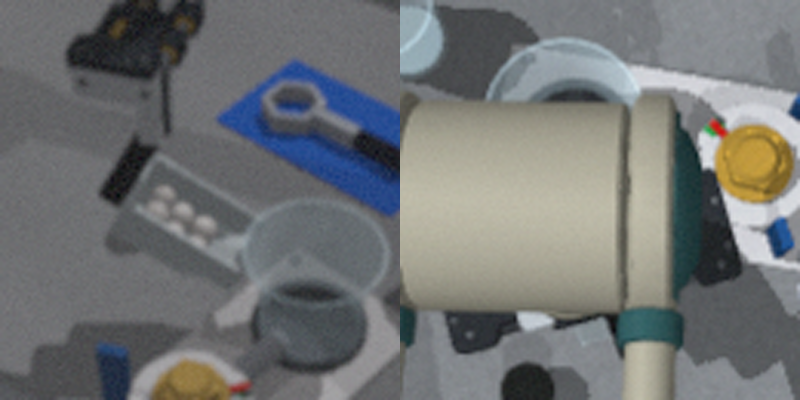

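Tilted to about 27° with balls still in the back half (around (175,205) left). Backing out from under the rim, rising, and placing the lip inside the mouth.

Request:
arm_command:
  delta_pos:
    - [-11.6,-3.1,0]
    - [-11.6,-3.1,25]
    - [-11.6,-3.1,47]
    - [5,1,47]
    - [30,8,47]
    - [58,16,47]
    - [86,23,47]
    - [86,23,28]
    - [86,23,11]
    - [86,23,11]
  twist: [0,0,0,0,0,0,0,0,0,0]
  claw: [255,255,255,255,255,255,255,255,255,255]

```text
t: 40.45
ee_pos: [0.5495, 0.0774, 0.4244]
eef_rot: [[0.966, 0.259, 0.004], [0.259, -0.966, -0.01], [0.001, 0.01, -1.0]]
contact_force: [1.9, 1.4, -1.9]
opening: 0.168
```

```bash
python3 tilt.py | grep -v top
python3 - <<'E'
from h import *
im=np.load('sceneL.npz')['im']; u,v=w2p('scene',[.58,.07,.15]).astype(int)
cv2.imwrite('pics/mouth.png',cv2.resize(im[v-65:v+65,u-65:u+65],(520,520),interpolation=cv2.INTER_CUBIC)[:,:,::-1])
E
```

```text
t 40.55 tcp [0.54918964 0.07719146 0.42486351] yaw -164.96476338386054 F [ 2.42219947  2.41175762 -1.21315673] op 0.16711830765893226
```

View pics/mouth.png

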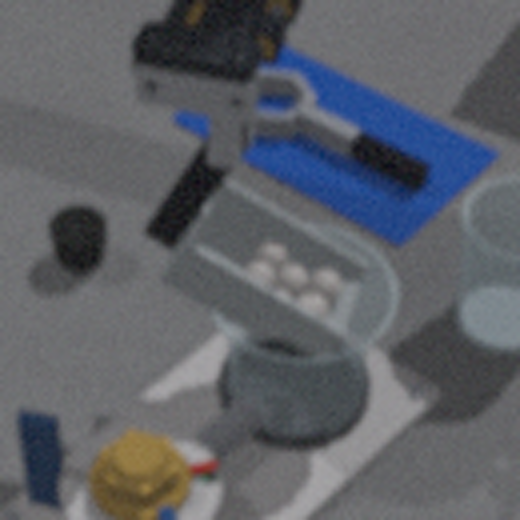

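Six balls have gathered on the ramp, and the lip sits inside the mouth at about (345,310). Now pushing the lip on the far wall to tip further.

Request:
arm_command:
  delta_pos:
    - [6,1.6,2]
    - [12.1,3.2,5]
    - [21.2,5.7,10]
    - [32.4,8.7,15]
    - [44.4,11.9,20]
    - [57,15.3,24]
    - [69.6,18.6,26]
    - [82,22,27]
    - [82,22,27]
  twist: [0,0,0,0,0,0,0,0,0]
  claw: [255,255,255,255,255,255,255,255,255]

```text
t: 41.45
ee_pos: [0.6325, 0.0995, 0.455]
eef_rot: [[0.966, 0.26, 0.008], [0.26, -0.966, -0.01], [0.005, 0.012, -1.0]]
contact_force: [-2.5, -0.1, 8.5]
opening: 0.166
```

```bash
python3 tilt.py | grep -v top
python3 - <<'E'
from h import *
im=np.load('sceneL.npz')['im']; u,v=w2p('scene',[.6,.09,.15]).astype(int)
cv2.imwrite('pics/pour.png',cv2.resize(im[v-65:v+65,u-65:u+65],(520,520),interpolation=cv2.INTER_CUBIC)[:,:,::-1])
E
```

```text
t 41.55 tcp [0.63173158 0.09937517 0.45489977] yaw -164.9614043620161 F [-3.04204999  0.1829516   8.06272486] op 0.16479798157033604
```

```bash
cat > prof.py <<'E'
# side profile of the scoop from stored scene/top depth: max height along axis e for lateral band; plus white-ball blobs
from h import *
import sys
s=robot.read_state(); t=s['ee_pos']; y=s['eef_rot'][:,1]; a=np.arctan2(y[1],y[0])-np.pi/2
e=np.array([np.cos(a),np.sin(a)]); g=np.array([-e[1],e[0]])
print('t',s['t'],'tcp',t.round(4),'F',s['contact_force'].round(1))
for nm in('scene','top'):
    im,D=cam(nm); np.savez(nm+'L.npz',im=im,d=D); P=[];C=[]
    c=w2p(nm,[.598,.09,.15]).astype(int)
    for v in range(max(0,c[1]-75),min(384,c[1]+60)):
        for u in range(c[0]-75,c[0]+75):
            if D[v,u]>0: P.append(p2w(nm,u,v,d=D[v,u]));C.append((u,v,*im[v,u]))
    P=np.array(P);C=np.array(C,int)
    q=np.c_[(P[:,:2]-t[:2])@e,(P[:,:2]-t[:2])@g,P[:,2]-(t[2]-.19)]
    for sgn in(1,-1):
        k=(abs(sgn*q[:,1]-.035)<.005)&(q[:,2]<0)&(P[:,2]>.05)
        print(nm,sgn,[(round(lo+.0075,3),round(float(np.percentile(q[m,2],97)),3),int(m.sum())) for lo in np.arange(-.09,.12,.015) for m in[k&(q[:,0]>=lo)&(q[:,0]<lo+.015)] if m.sum()>4])
    w=(C[:,2:].min(1)>150)&(P[:,2]>.03)&(np.hypot(P[:,0]-.598,P[:,1]-.09)<.09)
    img=np.zeros((384,512),np.uint8); img[C[w,1],C[w,0]]=255
    n,_,st,ce=cv2.connectedComponentsWithStats(img)
    for i in range(1,n):
        if st[i,4]>8:
            u,v=ce[i].round().astype(int); print('  blob',st[i,4],ce[i].round(1),p2w(nm,u,v,d=D[v,u]).round(3))
E
python3 prof.py
```

```text
t 41.55 tcp [0.6317 0.0994 0.4549] F [-3.   0.2  8.1]
scene 1 [(np.float64(-0.038), -0.124, 5), (np.float64(-0.022), -0.127, 30), (np.float64(-0.008), -0.115, 54), (np.float64(0.008), -0.092, 66), (np.float64(0.022), -0.07, 82), (np.float64(0.038), -0.051, 97), (np.float64(0.053), -0.042, 115), (np.float64(0.068), -0.051, 74), (np.float64(0.082), -0.061, 22)]
scene -1 [(np.float64(0.008), -0.091, 10), (np.float64(0.022), -0.072, 17), (np.float64(0.038), -0.068, 14), (np.float64(0.053), -0.077, 13), (np.float64(0.068), -0.19, 14)]
  blob 12 [313.2 173.1] [0.663 0.084 0.145]
top 1 [(np.float64(-0.022), -0.127, 10), (np.float64(-0.008), -0.111, 20), (np.float64(0.008), -0.087, 16), (np.float64(0.022), -0.063, 14), (np.float64(0.038), -0.043, 9), (np.float64(0.053), -0.039, 27), (np.float64(0.068), -0.049, 37), (np.float64(0.082), -0.059, 29)]
top -1 [(np.float64(-0.008), -0.114, 7)]
  blob 424 [194.6 115. ] [0.543 0.051 0.66 ]
  blob 85 [167.4 128.9] [0.6   0.127 0.441]
  blob 35 [210.3 143.1] [0.66  0.085 0.144]
  blob 167 [228.2 160.1] [0.627 0.043 0.103]
  blob 85 [213.8 155. ] [0.627 0.075 0.155]
  blob 47 [185.3 175.1] [0.586 0.15  0.119]
```

Request:
arm_command:
  delta_pos:
    - [-20,-5.2,5]
    - [-45,-12,5]
    - [-45,-12,5]
    - [-45,-12,5]
  twist: [0,0,0,0]
  claw: [255,255,255,255]

```text
t: 42.05
ee_pos: [0.587, 0.0873, 0.4607]
eef_rot: [[0.966, 0.259, 0.009], [0.259, -0.966, -0.01], [0.006, 0.012, -1.0]]
contact_force: [-0.7, 0.6, -2.1]
opening: 0.165
```

```bash
python3 prof.py
```

```text
t 42.05 tcp [0.587  0.0873 0.4607] F [-0.7  0.6 -2.1]
scene 1 [(np.float64(-0.068), -0.15, 8), (np.float64(-0.052), -0.178, 29), (np.float64(-0.038), -0.192, 6), (np.float64(-0.022), -0.129, 9), (np.float64(-0.008), -0.109, 36), (np.float64(0.008), -0.09, 51), (np.float64(0.022), -0.068, 94), (np.float64(0.038), -0.048, 104), (np.float64(0.053), -0.044, 93), (np.float64(0.068), -0.053, 54), (np.float64(0.082), -0.065, 9)]
scene -1 [(np.float64(-0.068), -0.151, 7), (np.float64(-0.052), -0.154, 32), (np.float64(-0.038), -0.178, 45), (np.float64(-0.022), -0.131, 5), (np.float64(-0.008), -0.106, 5), (np.float64(0.008), -0.1, 9), (np.float64(0.022), -0.068, 16), (np.float64(0.038), -0.064, 16)]
  blob 39 [290.5 166.1] [0.593 0.087 0.13 ]
top 1 [(np.float64(-0.052), -0.162, 11), (np.float64(-0.038), -0.148, 7), (np.float64(-0.022), -0.123, 12), (np.float64(-0.008), -0.103, 16), (np.float64(0.008), -0.082, 22), (np.float64(0.022), -0.062, 16), (np.float64(0.038), -0.041, 17), (np.float64(0.053), -0.042, 27), (np.float64(0.068), -0.054, 27), (np.float64(0.082), -0.064, 6)]
top -1 [(np.float64(-0.022), -0.121, 5), (np.float64(-0.008), -0.102, 8), (np.float64(0.008), -0.081, 9), (np.float64(0.022), -0.064, 15), (np.float64(0.038), -0.043, 16), (np.float64(0.053), -0.044, 13)]
  blob 99 [202.7 126.9] [0.528 0.042 0.664]
  blob 91 [173.2 153.7] [0.556 0.115 0.447]
  blob 122 [229.8 163.3] [0.618 0.038 0.108]
  blob 122 [220.1 171.8] [0.59  0.062 0.134]
  blob 112 [189.5 180.4] [0.575 0.142 0.106]
```

Run:
```python
from h import *
F=[]
for i in range(8):
    im,d=cam('scene'); F.append(robot.read_state()['contact_force'])
print(np.mean(F,0),np.std(F,0))
np.savez('sceneL.npz',im=im,d=d)
# bright pixel map of region within column: brightness vs depth-z
c=w2p('scene',[.598,.09,.06]).astype(int); print(c)
g=im[c[1]-45:c[1]+25,c[0]-40:c[0]+40].min(2)
for r in g[::2]: print(''.join(' .:-=+*#%@'[min(9,int(x)//24)] for x in r))
```

```text
[ 0.0548247  -0.24716483 -2.03365501] [0.27921873 0.44175435 0.48341834]
[290 183]
====--:.. . ..:::----------------=--:.............  .. ......... ....... .......
======--::::---=====---------------=-:...................... . . ...... ........
===================-----------------=-::................... ........ . .. ......
===-==============--------------------==-:......................................
=============--------------------------===--::..................... ...........:
========---------------------------------====---::...........................:-=
======------------------------------------======---:::.....................:-===
========-----------------------------------========-----:................:--====
==========----------------------=------------============--::..........:--===--=
============------------------=----------------=============--::....:--=-==-====
=============-----------------=-----------------===============------=====-=--==
==============----------------=====-==-----------====================-=--==-=-==
================---------------==++*++**++===
[... 1117 characters left out ...]
------======-::::::-----::----=++***+=-=----::::::::
=====++************++-::-------:--===-=--::----------------=+****++==------:::::
===++******++++======-::----------------:------=-=-==---:--=+*****+++=-------:::
=+******++============-::----------------==++++=-===-=---:-=+*******+=======--::
*****++===============-:------====------====++===-------:--+************+=--::::
***++=================-------------------======--::----::-=***********++=-::::::
+====================------------------:--------::::::::-++********+++=---------
==================------------:::::----::----:-:::::::-=+********++====-======-=
:::::---=========---------:---:::.::::::::::::.:.::-==++*******++==-=-==========
```

Wrist force −2.03 N matches the empty scoop (0.2 kg). Carrying it back to the pad.

Request:
arm_command:
  delta_pos:
    - [0,0,20]
    - [0,0,40]
    - [-6,-10,45]
    - [-15,-30,45]
    - [-25,-55,45]
    - [-36,-82,45]
    - [-48,-112,45]
    - [-60,-145,45]
    - [-70,-178,45]
    - [-80,-212,45]
  twist: [0,0.1,0.24,0.38,0.52,0.66,0.8,0.94,1.08,1.22]
  claw: [255,255,255,255,255,255,255,255,255,255]

```text
t: 43.55
ee_pos: [0.506, -0.1256, 0.5048]
eef_rot: [[0.082, 0.997, 0.012], [0.997, -0.082, 0.003], [0.004, 0.012, -1.0]]
contact_force: [0.6, 0.0, -2.1]
opening: 0.164
```

Request:
arm_command:
  delta_pos:
    - [-10,-35,0]
    - [-19,-70,0]
    - [-28,-105,0]
    - [-37,-138,0]
    - [-45,-170,0]
    - [-53,-200,0]
    - [-60,-222,0]
    - [-66,-238,0]
    - [-70,-245,-10]
    - [-70,-246,-30]
  twist: [0.14,0.28,0.42,0.56,0.7,0.84,0.98,1.12,1.26,1.4]
  claw: [255,255,255,255,255,255,255,255,255,255]

```text
t: 44.55
ee_pos: [0.4356, -0.3732, 0.4758]
eef_rot: [[-0.969, 0.246, 0.001], [0.246, 0.969, 0.009], [0.001, 0.009, -1.0]]
contact_force: [0.6, 0.9, -2.1]
opening: 0.162
```

```bash
cat > sc.py <<'E'
from h import *
s=robot.read_state(); t=s['ee_pos']; y=s['eef_rot'][:,1]; a=np.arctan2(y[1],y[0])-np.pi/2
e=np.array([np.cos(a),np.sin(a)]); g=np.array([-e[1],e[0]])
print('t',s['t'],'tcp',t.round(4),'yaw',np.degrees(a)%360-360,'F',s['contact_force'].round(1),'op',s['opening'])
for nm in('scene','top'):
    im,D=cam(nm); np.savez(nm+'L.npz',im=im,d=D); P=[]
    c=w2p(nm,[t[0]-.02*e[0],t[1]-.02*e[1],max(t[2]-.27,.05)]).astype(int)
    for v in range(max(0,c[1]-70),min(384,c[1]+70)):
        for u in range(max(0,c[0]-70),min(512,c[0]+70)):
            if D[v,u]>0: P.append(p2w(nm,u,v,d=D[v,u]))
    P=np.array(P); q=np.c_[(P[:,:2]-t[:2])@e,(P[:,:2]-t[:2])@g,P[:,2]-(t[2]-.19)]
    for sgn in(1,-1):
        k=(abs(sgn*q[:,1]-.034)<.005)&(q[:,2]<0)&(P[:,2]>.02)
        print(nm,sgn,[(round(float(lo+.0075),3),round(float(np.percentile(q[m,2],97)),3)) for lo in np.arange(-.15,.12,.015) for m in[k&(q[:,0]>=lo)&(q[:,0]<lo+.015)] if m.sum()>4])
im=np.load('topL.npz')['im'].astype(int); c=w2p('top',[.598,.09,.05]).astype(int); print('top view into column at',c)
gg=im[c[1]-27:c[1]+22,c[0]-26:c[0]+27].min(2)
for r in gg[::2]: print(''.join(' .:-=+*#%@'[min(9,int(x)//26)] for x in r))
E
python3 sc.py
```

```text
t 44.55 tcp [ 0.4356 -0.3732  0.4758] yaw -14.265921583654858 F [ 0.6  0.9 -2.1] op 0.16214524418350437
scene 1 [(0.052, -0.042), (0.067, -0.052), (0.082, -0.061)]
scene -1 [(0.052, -0.043), (0.067, -0.052), (0.082, -0.064)]
top 1 [(-0.023, -0.145), (0.007, -0.083), (0.022, -0.065), (0.037, -0.045), (0.052, -0.047), (0.067, -0.058), (0.082, -0.07)]
top -1 [(0.037, -0.047)]
top view into column at [211 175]
:::::::-==+++**+++++++++===+++++++++*+++=============
::::::-+++=====+++++++***+**+++++++++++**+===========
::::-=++======++++++++++++++****************++=======
-::=++======+++++++++++++++++++************####*##***
--=+=======++++++++++++++++++++++************###*####
-===-=====+++++++++++===-------===+++*********#######
+==-====+++++++++==-------===-----====++*******##*+++
+=--=+++++++++=-----::::-======::.::----=++****+*+===
=--=++++++++=----::....-=======-:+***+=--===++++**+==
===++++++++=---:.......:-======+#%%##*+=--===++++*+==
===++++++=----:.........:-----:=####*++=:.-===+++*+==
==++++++=---::................::+#*++=-:..:====++*+==
==+++++==---:...................::---::::::-====+*+==
==+++++=---:.:::::..............::::::::::-=====+*===
+++++++=---:-=====-:.......:===--::::::::-=+++==+=---
*++++++=---========-:.....+###**+-:::::::-+++++++--:-
#*+++++=----=======-::::.:*%%##*+=:..::::=++++++=----
*#*+++++---::-===-======--+*#**+=-:...::-=+++++=-----
**##++++=---:....:========--===--:..::-=====++----:--
#####*+++=---:::.:-======-:....::::---====+=-:=+++++=
#######*++=-----:::--==--:......---=====++=::=+++++++
##########*+=--------:::::::----=====+++-::-=++++++++
#############*+=----=------======+++=-:::-=++++++++++
################*+++++++++=+++===-::.::=+++++++++++++
*++++*############**++-----:::::::-==++++++++++++++++
```

```bash
cat > col.py <<'E'
from h import *
f=np.load('topL.npz');d=f['d']; c=w2p('top',[.598,.09,.05]).astype(int)
for v in range(c[1]-27,c[1]+22):
    r=''
    for u in range(c[0]-26,c[0]+27):
        X=p2w('top',u,v,d=d[v,u]) if d[v,u]>0 else None
        r+='?' if X is None else ('.' if X[2]<.024 else ' ' if np.hypot(X[0]-.598,X[1]-.09)>.052 else str(min(9,int(X[2]*100))))
    print(r)
E
python3 col.py
```

```text
...........                           ...............
..........                               ............
........                                  ..........?
.......                                    ..........
......                9  99 9               .........
.....               99999999999              ........
....             99989998888888999           ........
...            999898888887788888899          .......
..           999988888876667677778889          ......
..          999988877765655566666778889         .....
.          99888877655554444454556678889        .....
.         9988887664444333333334455668889       .....
         998888765443332234433223344578889       ....
         99987655433222.4344433...23456789       ....
        99887654432.2..34444333....22456899       ...
        8887655332.....334434343..4332357899      ...
       988765532.....2.344444333344343335889      ...
       9887554322....2.3444433433343443336899     ...
      98876543........2.33433333444?4343.4899     ...
      98876432.....2..22.333332334444443.2689     ...
      9886543...22.2
[... 845 characters left out ...]
..      98882..2344444333..333.......899     .      
...       99882..334443433....2222...889     ....... 
....       9998..234443332..22....2.899     .........
.....       9988...333333...2.....7999     . .....?..
......       99998..33332....2..88999     2..........
.......        9998888...2.2.889999      2...........
........         9999988889899999      ..............
..........          999999999         ............?..
............                        .................
..............                    ..2...........?....
.................              2..2..................
.................... ..2....2.... ...................
....?........................ . .....................
```

```bash
cat > find.py <<'E'
from h import *
for nm in('top','scene'):
    f=np.load(nm+'L.npz');im,D=f['im'].astype(int),f['d']; f0=np.load(nm+'0.npz'); D0=f0['d']; i0=f0['im'].astype(int)
    w=((im.min(2)>i0.min(2)+30)&(im.max(2)-im.min(2)<45)&(im.min(2)>100)).astype(np.uint8)
    n,_,st,ce=cv2.connectedComponentsWithStats(w)
    for i in range(1,n):
        if 15<st[i,4]<400:
            u,v=ce[i].round().astype(int)
            if D[v,u]>0: print(nm,st[i].tolist(),p2w(nm,u,v,d=D[v,u]).round(3),im[v,u])
E
python3 find.py
python3 - <<'E'
from h import *
s=robot.read_state();t=s['ee_pos']
im=np.load('sceneL.npz')['im']; c=w2p('scene',[t[0],t[1],t[2]-.29]).astype(int); print(c)
g=im[c[1]-35:c[1]+35,c[0]-45:c[0]+40].min(2)
for r in g[::2]: print(''.join(' .:-=+*#%@'[min(9,int(x)//24)] for x in r))
E
```

```text
top [212, 132, 6, 8, 38] [0.715 0.086 0.025] [211 208 209]
top [209, 161, 16, 11, 102] [0.626 0.079 0.036] [134 134 135]
top [196, 175, 23, 14, 151] [0.584 0.103 0.04 ] [104 104 105]
top [402, 194, 5, 15, 46] [ 0.504 -0.352  0.225] [154 165 172]
top [263, 196, 6, 9, 38] [ 0.529 -0.052  0.054] [211 212 218]
top [483, 200, 10, 5, 19] [ 0.466 -0.355  0.507] [145 144 129]
top [489, 202, 12, 5, 37] [ 0.458 -0.346  0.537] [119 119 104]
top [109, 211, 9, 20, 50] [0.479 0.354 0.031] [164 172 187]
top [98, 231, 22, 19, 64] [0.44  0.384 0.004] [ 58  75 108]
top [101, 242, 22, 14, 58] [0.399 0.36  0.005] [ 97 122 186]
top [503, 250, 9, 10, 23] [ 0.394 -0.254  0.679] [179 174 157]
top [478, 283, 17, 14, 146] [ 0.365 -0.215  0.702] [126 124 110]
top [208, 332, 10, 6, 24] [ 0.176  0.093 -0.001] [117 121 126]
top [163, 344, 28, 40, 273] [0.153 0.156 0.203] [180 179 163]
top [0, 349, 22, 32, 271] [0.108 0.645 0.002] [128 132 135]
top [494, 352, 18, 17, 109] [ 0.308 -0.218  0.716] [178 175 157]
top [178, 358, 9, 16, 83] [0.195 0.117 0.333] [118 117 103]
top [285, 370, 34, 14, 245] [ 0.056 -0.141 -0.0
[... 3025 characters left out ...]
===========-
==================================++++++====-========-::::--=========================
===================================++++++==-----=-=-============================--=-=
=====================================+++++===-=----=========================-----===-
======================================++++++===-===========================--=--=--=-
=======================================++***++==========================--===--=----=
=========================================++++=========================-=-===-==-=---=
====================================================================-=-----=-----=-=-
====================================================================--============---
```

One ball missed: the column holds five, and the sixth lies on the bench at about (0.717, 0.085). First setting the scoop down, levelling it against the pad, then fetching that ball.

Request:
arm_command:
  delta_pos:
    - [1,2,-45]
    - [1,2,-90]
    - [1,2,-128]
    - [26.9,0,-139]
    - [53.7,-2.4,-149]
    - [71.6,-4,-153]
    - [89.5,-5.5,-158]
    - [111.5,-7.5,-168]
    - [131.4,-9.2,-181]
    - [131.4,-9.2,-182]
  twist: [0.08,0.16,0.16,0.16,0.16,0.16,0.16,0.16,0.16,0.16]
  claw: [255,255,255,255,255,255,255,255,255,255]

```text
t: 45.65
ee_pos: [0.569, -0.3807, 0.2891]
eef_rot: [[-0.996, 0.094, -0.007], [0.094, 0.995, 0.016], [0.008, 0.015, -1.0]]
contact_force: [-1.0, 1.0, 0.5]
opening: 0.008
```

```bash
python3 sc.py | head -5; python3 find.py | grep '0.7[0-9]* '
python3 - <<'E'
from m import *
from h import *
f=np.load('top0.npz');d=f['d']
P=[]
for v in range(110,165):
    for u in range(125,180):
        X=p2w('top',u,v,d=d[v,u])
        if .09<X[2]<.13 and X[1]>.15: P.append(X)
P=np.array(P); print('beaker rim',P.min(0),P.max(0))
P=[]
for v in range(50,105):
    for u in range(165,250):
        X=p2w('top',u,v,d=d[v,u])
        if X[2]>.02 and X[0]<1: P.append(X)
P=np.array(P); print('rack',np.percentile(P,[2,98],axis=0))
E
```

```text
t 45.65 tcp [ 0.569  -0.3807  0.2891] yaw -5.41137442214017 F [-1.   1.   0.5] op 0.008453951510983555
scene 1 [(-0.038, -0.051), (-0.023, -0.051), (-0.008, -0.051), (0.007, -0.052)]
scene -1 [(-0.068, -0.051), (-0.053, -0.052), (-0.038, -0.051), (-0.023, -0.051), (-0.008, -0.051), (0.007, -0.052)]
top 1 [(-0.113, -0.05), (-0.098, -0.051), (-0.083, -0.051), (-0.068, -0.05), (-0.053, -0.05), (-0.038, -0.05), (-0.023, -0.049), (-0.008, -0.05), (0.007, -0.05)]
top -1 [(-0.113, -0.05), (-0.098, -0.05), (-0.083, -0.051), (-0.068, -0.049), (-0.053, -0.05), (-0.038, -0.05), (-0.023, -0.05), (-0.008, -0.051)]
top [211, 132, 7, 8, 39] [0.714 0.086 0.027] [210 209 209]
scene [324, 209, 6, 5, 23] [0.72  0.082 0.023] [156 155 152]
beaker rim [0.65071821 0.2004945  0.09018917] [0.74085617 0.28918281 0.11521275]
rack [[ 0.82682769 -0.00182096  0.05720397]
 [ 0.90546412  0.19378368  0.15302705]]
```

Request:
arm_command:
  delta_pos:
    - [0,0,30]
    - [0,0,75]
    - [5,20,110]
    - [18,60,130]
    - [33,105,130]
    - [48,150,130]
    - [63,197,130]
    - [78,244,130]
    - [93,291,130]
    - [108,338,130]
  twist: [0,0,0,0.03,0.06,0.094,0.094,0.094,0.094,0.094]
  claw: [255,255,150,60,60,60,60,60,60,60]

```text
t: 46.75
ee_pos: [0.6743, -0.0413, 0.4221]
eef_rot: [[-1.0, 0.002, -0.008], [0.002, 1.0, 0.014], [0.008, 0.014, -1.0]]
contact_force: [1.0, -1.1, 0.8]
opening: 0.65
```

Request:
arm_command:
  delta_pos:
    - [13,43,0]
    - [26,86,0]
    - [39,128,0]
    - [39,128,-40]
    - [39,128,-85]
    - [39,128,-120]
    - [39,128,-120]
    - [39,128,-120]
  twist: [0,0,0,0,0,0,0,0]
  claw: [60,60,60,60,60,60,60,60]

```text
t: 47.55
ee_pos: [0.7133, 0.0862, 0.3035]
eef_rot: [[-1.0, 0.003, -0.007], [0.003, 1.0, 0.014], [0.007, 0.014, -1.0]]
contact_force: [-0.5, -0.3, 0.1]
opening: 0.768
```

```bash
python3 - <<'E'
from h import *
s=robot.read_state(); print(s['t'],s['ee_pos'],s['eef_rot'][:,1],s['opening'],s['contact_force'])
for nm in('scene','top'):
    im,d=cam(nm); np.savez(nm+'L.npz',im=im,d=d)
E
python3 find.py | grep '0.7[0-9]* '
python3 - <<'E'
from h import *
f=np.load('topL.npz');d=f['d'];P=[]
for v in range(165,255):
    for u in range(345,412):
        X=p2w('top',u,v,d=d[v,u])
        if .035<X[2]<.06: P.append(X)
P=np.array(P); print('scoop walls z',np.percentile(P[:,2],[10,50,90]),P.min(0),P.max(0))
E
```

```text
47.55 [0.71328064 0.0862041  0.3034868 ] [0.0031906  0.99989688 0.01400184] 0.7675445158459708 [-0.541321   -0.2679613   0.12152904]
top [149, 18, 8, 7, 22] [0.734 0.132 0.533] [170 166 150]
top [162, 20, 50, 7, 132] [0.731 0.078 0.533] [172 169 154]
top [215, 20, 9, 7, 52] [0.728 0.037 0.536] [179 175 157]
scene [356, 18, 14, 4, 35] [0.703 0.126 0.537] [140 135 125]
scene [380, 23, 8, 11, 32] [0.74  0.127 0.529] [128 123 113]
scene [324, 209, 6, 5, 25] [0.718 0.08  0.023] [153 153 153]
scoop walls z [0.03677254 0.04513403 0.04896345] [ 0.4561434  -0.41469709  0.0350011 ] [ 0.60320304 -0.33247252  0.0599047 ]
```

Request:
arm_command:
  delta_pos:
    - [4.7,-1.2,-40]
    - [4.7,-1.2,-80]
    - [4.7,-1.2,-98]
    - [4.7,-1.2,-101]
    - [4.7,-1.2,-101]
    - [4.7,-1.2,-101]
    - [4.7,-1.2,-101]
    - [4.7,-1.2,-101]
    - [4.7,-1.2,-101]
    - [4.7,-1.2,-101]
  twist: [0,0,0,0,0,0,0,0,0,0]
  claw: [60,60,60,60,200,255,255,255,255,255]

```text
t: 48.65
ee_pos: [0.7188, 0.0851, 0.205]
eef_rot: [[-1.0, 0.003, -0.002], [0.003, 1.0, 0.014], [0.002, 0.014, -1.0]]
contact_force: [0.1, 0.2, -0.4]
opening: 0.29
```

Request:
arm_command:
  delta_pos:
    - [0,0,0]
    - [0,0,0]
    - [0,0,0]
  twist: [0,0,0]
  claw: [255,255,255]

```text
t: 48.95
ee_pos: [0.7188, 0.0851, 0.2049]
eef_rot: [[-1.0, 0.003, -0.002], [0.003, 1.0, 0.014], [0.002, 0.014, -1.0]]
contact_force: [-0.2, 0.4, -1.3]
opening: 0.237
```

Request:
arm_command:
  delta_pos:
    - [0,0,25]
    - [0,0,65]
    - [0,0,110]
    - [0,0,145]
    - [-20,0,150]
    - [-55,1,150]
    - [-90,2,150]
    - [-118,3,150]
    - [-121,3,150]
    - [-121,3,150]
  twist: [0,0,0,0,0,0,0,0,0,0]
  claw: [255,255,255,255,255,255,255,255,255,255]

```text
t: 49.95
ee_pos: [0.5977, 0.0882, 0.3554]
eef_rot: [[-1.0, 0.003, -0.001], [0.003, 1.0, 0.014], [0.001, 0.014, -1.0]]
contact_force: [0.6, -0.4, 0.3]
opening: 0.238
```

Opening still 0.238, so the ball is held. Lowering into the mouth and releasing.

Request:
arm_command:
  delta_pos:
    - [0,0,-30]
    - [0,0,-60]
    - [0,0,-80]
    - [0,0,-80]
    - [0,0,-80]
    - [0,0,-80]
    - [0,0,-80]
    - [0,0,-40]
    - [0,0,10]
    - [0,0,50]
  twist: [0,0,0,0,0,0,0,0,0,0]
  claw: [255,255,255,255,150,150,150,150,150,150]

```text
t: 50.95
ee_pos: [0.5977, 0.0882, 0.4091]
eef_rot: [[-1.0, 0.003, 0.003], [0.003, 1.0, 0.014], [-0.003, 0.014, -1.0]]
contact_force: [1.1, 0.1, -1.4]
opening: 0.414
```

Request:
arm_command:
  delta_pos:
    - [-40,20,10]
    - [-80,40,10]
    - [-120,60,10]
    - [-160,80,10]
    - [-200,100,10]
    - [-240,120,10]
    - [-270,150,10]
    - [-290,190,10]
    - [-300,230,10]
    - [-300,260,10]
  twist: [0,0,0,0,0,0,0,0,0,0]
  claw: [100,100,0,0,0,0,0,0,0,0]

```text
t: 51.95
ee_pos: [0.2958, 0.3498, 0.4207]
eef_rot: [[-1.0, 0.0, 0.005], [0.0, 1.0, 0.017], [-0.005, 0.017, -1.0]]
contact_force: [0.7, 0.5, -0.3]
opening: 1.0
```

```bash
python3 - <<'E'
from h import *
s=robot.read_state(); print(s['t'],s['ee_pos'],s['opening'])
for nm in('scene','top'):
    im,d=cam(nm); np.savez(nm+'L.npz',im=im,d=d)
E
python3 col.py; python3 ptr.py
python3 - <<'E'
from h import *
f=np.load('topL.npz');d=f['d']; im=f['im'].astype(int)
def pts(b,lo,hi): return np.array([X for v in range(b[1],b[3]) for u in range(b[0],b[2]) if d[v,u]>0 for X in[p2w('top',u,v,d=d[v,u])] if lo<X[2]<hi])
P=pts((345,165,412,255),.036,.06); A=np.c_[P[:,:2]-P[:,:2].mean(0),np.ones(len(P))]; s=np.median(P[:,2]); print('scoop wall top',s,P.min(0).round(3),P.max(0).round(3))
h=pts((345,150,412,255),.09,.13); print('handle',len(h),h.mean(0))
w=pts((75,170,150,275),.014,.045); print('wrench',w.min(0).round(3),w.max(0).round(3),np.percentile(w[:,2],[10,50,90]))
# lab ware: compare depth with start at their places
d0=np.load('top0.npz')['d']
for n,b in(('stopper',(188,250,208,268)),('jar',(330,134,356,160)),('beaker',(130,115,172,160)),('spatula',(283,220,312,288))): 
    print(n,'changed px',int((abs(d[b[1]:b[3],b[0]:b[2]]-d0[b[1]:b[3],b[0]:b[2]])>.012).sum()))
E
```

```text
51.95 [0.29578399 0.349835   0.42070793] 1.000258433796697
...........                           ...?...........
..........                               ...........?
........               ?                  ...........
.......                                    ..........
......                  99999               .........
.....              999999999999              ?.......
....             99999888889988899           ........
...            99998888888788888888           .......
..           9998888888766667777788999         ......
..          999888887766555555666788899         .....
.          99988877755444444445556678888        .....
.         999888776544443333333344567888?       .....
          9888776544433223433.223344568899       ....
         9988775543322..4444433...23356889       ....
        988876544322...33444443....22346889       ...
        9888654432.....34444433..2333.357899      ...
       988765443222...233443443.344443335889      ...
      9987764432..2....34343433.34344432369?9     ...
      98876543334333...33334333334444433.4889     ...
      988755433
[... 1287 characters left out ...]
....          9999999999        2..............
............                        22...............
..............                    ...................
.................              ..2...................
.........................22..?... ...................
.......................... ..........................
red 11 42.13404545438749 0.04439762934865788
green 2 51.31976628964285 0.047059486505012176
scoop wall top 0.04546194819234445 [ 0.454 -0.414  0.036] [ 0.603 -0.332  0.06 ]
handle 80 [ 0.59090976 -0.37916712  0.1041463 ]
wrench [0.388 0.331 0.014] [0.578 0.403 0.032] [0.01974452 0.02575704 0.02899564]
stopper changed px 2
jar changed px 5
beaker changed px 17
spatula changed px 7
```

```bash
python3 -c "
from rig import robot
print(robot.finish_job())"
```

```text
the job is handed in; nothing more can be done
None
```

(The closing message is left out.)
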